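Set up the keyed mandrel for a gear on the measuring machine

TASK

Set up the fixture for measuring the gear. First dress its datum strip: rub the hand stone along the whole strip, flat on it with light steady pressure (around 5 to 10 N), in one pass from the plain end of the base towards the mandrel, and put the stone back in its tray. Then fit every keyed spacer lying on the granite onto the mandrel, and the gear last on top of them with its boss upwards, turning each until its tab drops into the keyway and it sits fully down; leave the other equipment where it is.

Things in the scene. Friction and masses are not known exactly. Their poses are not given: they have to be found in the camera images.
- base: Fixed dark steel base plate, 260 mm long (its own x), 90 mm wide (y), 20 mm thick, on the granite; origin at the centre of its underside. It carries the bright datum strip nearer its -x end (the plain end) and the mandrel at x = +84 mm, y = 0. Its +x points to the robot's right, give or take 15 degrees.
- strip_mid (a point): Centre of the top face of the datum strip, axes as the base's. The strip is bright ground steel, 150 mm long (x), 40 mm wide (y), its top 26 mm above the granite. -x points to the plain end of the base, +x towards the mandrel, whose axis is 131 mm from this point.
- mandrel: Fixed upright mandrel on the base plate. Origin on its axis under its flange (20 mm above the granite), z up, +x out through the middle of its keyway, which may point in many directions. Flange 68 mm diameter, 6 mm thick; above it a 36 mm shaft, 50 mm long, with one keyway; above that a threaded nose, 24 mm diameter, 12 mm high. Nose top 88 mm above the granite.
- seat (a point): On the mandrel axis, on the flange's top face, where the first keyed part sits (26 mm above the granite); axes as the mandrel's.
- shoulder (a point): On the mandrel axis at the top of the 36 mm shaft (2 mm chamfer), 50 mm above the seat, where the nose begins; axes as the mandrel's. The keyway is 10 mm wide and 5 mm deep (its floor is a flat 13 mm from the axis), runs the whole shaft and is open at this top. A keyed part whose tab is not over the keyway stops here.
- spacer_a: Loose bright steel keyed spacer: a ring 56 mm outer diameter, 12 mm thick, bore 37.6 mm, 0.12 kg; one square tab, 8 mm wide and as thick as the ring, stands into the bore to 13.5 mm from the axis. Origin at its centre, half way up, z along its axis, +x towards the tab. The spacers are alike; two or three are present, flat on the granite.
- spacer_b: Loose bright steel keyed spacer: a ring 56 mm outer diameter, 12 mm thick, bore 37.6 mm, 0.12 kg; one square tab, 8 mm wide and as thick as the ring, stands into the bore to 13.5 mm from the axis. Origin at its centre, half way up, z along its axis, +x towards the tab. The spacers are alike; two or three are present, flat on the granite.
- spacer_c: Loose bright steel keyed spacer: a ring 56 mm outer diameter, 12 mm thick, bore 37.6 mm, 0.12 kg; one square tab, 8 mm wide and as thick as the ring, stands into the bore to 13.5 mm from the axis. Origin at its centre, half way up, z along its axis, +x towards the tab. The spacers are alike; two or three are present, flat on the granite.
- gear: Loose dark steel spur gear, 0.35 kg: toothed rim 69 mm diameter, 14 mm thick, and above it a round boss 50 mm diameter, 14 mm high (28 mm in all), the place to grip it. Bore and tab as in the spacers; the tab runs through all 28 mm. Origin on the axis at the underside of the rim, z up through the boss, +x from the centre to the tab. Starts on the granite, boss up.
- stone: Loose hand stone, 0.3 kg: flat dark stone 64 mm long (x), 32 mm wide (y), 12 mm thick under a 6 mm aluminium plate with an upright wooden grip 44 mm long (x), 18 mm wide (y), from 18 to 52 mm above the rubbing face. Origin at the centre of the rubbing face (underside), z up. At the start it lies in its tray, its length along the tray's.
- tray_in (a point): Centre of the inner floor of the stone's shallow wooden tray (fixed), 4 mm above the granite. Inside 104 mm long (x) by 62 mm wide (y), rim 10 mm above this floor.
- pendant: Bystander: hand control pendant with joystick, 190 by 85 mm, origin under its centre. Leave it alone.
- set_block: Bystander: steel setting block 75 by 50 by 25 mm, origin under its centre. Leave it alone.
- stylus_case: Bystander: black plastic case 120 by 80 by 26 mm, origin under its centre. Leave it alone.
There are look-alikes about, which are no part of the job. What is shaped like the gear but orange or pink is not meant.

How it is judged:
On the way, in this order (a step that is already met when the one before it is completed fails the run):
1. the stone rubs on the strip at its plain end (x of stone in the frame of strip_mid between -0.06 and -0.033 m and y of stone in the frame of strip_mid between -0.012 and 0.012 m and contact force between stone and base between 1.5 and 20 N and angle between stone's own z axis and vertical below 0.1 rad and horizontal distance between each of spacer_a, spacer_b, spacer_c, gear and mandrel above 0.03 m), for 0.1 s.
2. the stone rubs on the strip just before its middle (x of stone in the frame of strip_mid between -0.024 and -0.001 m and y of stone in the frame of strip_mid between -0.012 and 0.012 m and contact force between stone and base between 1.5 and 20 N and angle between stone's own z axis and vertical below 0.1 rad and horizontal distance between each of spacer_a, spacer_b, spacer_c, gear and mandrel above 0.03 m), for 0.1 s.
3. the stone rubs on the strip just past its middle (x of stone in the frame of strip_mid between 0.001 and 0.024 m and y of stone in the frame of strip_mid between -0.012 and 0.012 m and contact force between stone and base between 1.5 and 20 N and angle between stone's own z axis and vertical below 0.1 rad and horizontal distance between each of spacer_a, spacer_b, spacer_c, gear and mandrel above 0.03 m), for 0.1 s.
4. the stone rubs on the strip at the mandrel end (x of stone in the frame of strip_mid between 0.033 and 0.06 m and y of stone in the frame of strip_mid between -0.012 and 0.012 m and contact force between stone and base between 1.5 and 20 N and angle between stone's own z axis and vertical below 0.1 rad and horizontal distance between each of spacer_a, spacer_b, spacer_c, gear and mandrel above 0.03 m), for 0.1 s.
5. the stone lies in its tray, let go, before any part is on the mandrel (x of stone in the frame of tray_in between -0.03 and 0.03 m and y of stone in the frame of tray_in between -0.024 and 0.024 m and z of stone in the frame of tray_in between -0.003 and 0.003 m and angle between stone's own z axis and vertical below 0.08 rad and linear speed of stone below 0.02 m/s and contact force between stone and the fingers below 0.05 N and horizontal distance between each of spacer_a, spacer_b, spacer_c, gear and mandrel above 0.03 m), for 0.2 s.
6. all spacers are keyed on the mandrel and fully down, the gear not yet (horizontal distance between each of spacer_a, spacer_b, spacer_c and mandrel below 0.002 m and angle between the x axis of each of spacer_a, spacer_b, spacer_c and the x axis of mandrel, either way round below 0.1 rad and angle between the z axis of each of spacer_a, spacer_b, spacer_c and the z axis of mandrel, either way round below 0.05 rad and z of each of spacer_a, spacer_b, spacer_c in the frame of seat below 0.032 m and z of any of spacer_a, spacer_b, spacer_c in the frame of seat below 0.0075 m and horizontal distance between gear and mandrel above 0.03 m), for 0.2 s.
At the end, for the whole second after the job is handed in: Every spacer present is on the mandrel, within 2 mm of its axis, tab in the keyway (within 0.1 rad), level, stacked from the seat up (the lowest within 1.5 mm of it); the gear, boss up, is keyed likewise and rests on the top spacer; the stone lies flat inside its tray; all let go and at rest (horizontal distance between each of spacer_a, spacer_b, spacer_c, gear and mandrel below 0.002 m and angle between the x axis of each of spacer_a, spacer_b, spacer_c, gear and the x axis of mandrel, either way round below 0.1 rad and angle between the z axis of each of spacer_a, spacer_b, spacer_c, gear and the z axis of mandrel, either way round below 0.05 rad and z of each of spacer_a, spacer_b, spacer_c in the frame of seat below 0.032 m and z of any of spacer_a, spacer_b, spacer_c in the frame of seat below 0.0075 m and z of gear in the frame of seat below 0.038 m and angle between gear's own z axis and vertical below 0.1 rad and z of each of spacer_a, spacer_b, spacer_c in the frame of gear below -0.0045 m and (z of spacer_a in the frame of gear between -0.0078 and -0.0045 m or z of spacer_b in the frame of gear between -0.0078 and -0.0045 m or z of spacer_c in the frame of gear between -0.0078 and -0.0045 m) and x of stone in the frame of tray_in between -0.03 and 0.03 m and y of stone in the frame of tray_in between -0.024 and 0.024 m and z of stone in the frame of tray_in between -0.003 and 0.003 m and angle between stone's own z axis and vertical below 0.08 rad and linear speed of each of spacer_a, spacer_b, spacer_c, gear, stone below 0.02 m/s and contact force between each of spacer_a, spacer_b, spacer_c, gear, stone and the fingers below 0.05 N); the robot touches nothing.
It fails at once if a bystander is moved more than 20 mm (distance of any of pendant, set_block, stylus_case from where it was at the start of the episode above 0.02 m).
It fails at once if the stone is pressed on the strip with more than 45 N (contact force between stone and base above 45 N).
Of spacer_a, spacer_b, spacer_c only 2 to 3 are there at a start; the rules pass over those that are not, and their reading is None.
At some moment in a run one of gear, spacer_a, spacer_b, spacer_c may be knocked a few centimetres aside while the robot is not near it.
Once in a run the grip may slacken for a moment while it holds something.
It also fails if it takes over 210 s, if anything falls off the work surface, if the arm or the gripper's body presses on something with over 40 N, if the wrist force passes 120 N, or if a joint passes its speed limit or range.

ROBOT

A 7-joint arm with a two-finger parallel gripper is mounted at the origin on the work surface. World frame = base frame: x ahead of the robot, y to its left, z up, the work surface at z = 0. Lengths are in m, angles in rad, forces in N, time in s.
With the tool pointing down it reaches from about 0.4 to 0.9 m from the base axis. Payload 5.6 kg.
Tool frame: the origin (TCP) lies midway between the tips of the shut fingers; the grasp point (between the pads) lies ctrl.pinch_z behind it (ctrl.pinch_z is the distance from the TCP to the grasp point, in m); z points along the fingers, y is the direction in which the jaws open and shut (so a half turn about z gives the same grasp; the last joint's range is limited). The gripper opens to 92 mm and grips with 3 to 60 N. Pads are 20 mm wide; open, the fingers measure 128 mm over their backs; the gripper's body (75 mm by 189 mm) begins 69 mm behind the grasp point.
Start: joints at [1.069, 0.468, -0.012, 1.603, 0.006, 1.071, -0.056], TCP at [0.288, -0.583, 0.215] pointing down, gripper open.
Joint ranges: [-2.53, 2.53], [-0.31, 2.02], [-1.57, 1.55], [0.28, 2.44], [-1.29, 4.43], [0.15, 1.84], [-2.92, 2.92]. Speed limits (rad/s): [2.57, 2.57, 3.14, 3.14, 3.14, 3.14, 3.14].

INTERFACE

Orientations are given as a unit quaternion [w, x, y, z].
In Python, from plant import ctrl gives the robot as it stands.
- The arm moves only by the shell command python3 -m jog 'ROWS' [FORCE]. ROWS is JSON, one flat list of numbers, 7 for each row, row after row: the turn, a rotation vector about the world's x, y, z each as a share of 90 degrees, from -1 to 1, then the shift along the world's x, y, z each as a share of 0.25 m, from -1 to 1, then the opening, from -1 (shut) to 1 (fully open), so that 0 is half open. A call has 1 to 5 rows; each row is the pose to reach, as a shift and turn from the pose commanded when the call began; what a row does not reach only later rows make up. A row lasts 1/8 s, in which the tool goes at most 62.5 mm and 10.7 degrees, less where a joint would pass 70% of its speed; a pose out of reach is approached as far as the arm can. A call with a number of a shift or a turn outside -1 to 1 is refused whole. A call with a gripper value outside its range is refused whole. The fingers move at their own pace and stop on an object; FORCE is the grip in N (left out, the last holds). Time passes only in rows, so rows that repeat a pose let the fingers close. It gives the time, the measured TCP pose, the force and the opening at its end, in the units of the state.
- ctrl.get_obs(): the state, without advancing time (a new reading comes with each control period).
- ctrl.capture(name): name is "side" or "top" or "wrist"; returns (picture, depth): 420x560x3 uint8, red, green, blue; 420x560 float32, m along the optical axis (not along the pixel's ray), 0 where there is no reading.
- ctrl.camera_params(name): a dict with "fx", "fy", "cx", "cy" (pixels), "distortion" ([k1, k2, p1, p2, k3] as OpenCV has them; the pictures are not rectified), "world_to_cam" (4x4, takes a point from world to camera coordinates). Camera axes: x right, y down, z forward; pixel columns grow to the right and rows downward; lengths in m; the calibration is good to about 2 mm. A picture is of the moment at which its call begins: read the wrist's pose just before it. camera_params takes no time and is no camera call; for the wrist camera it gives the pose at the moment of the call.
- ctrl.finish_job(): hands the job in, once; it reports no verdict.
The state is a dict: "time_s": time; "joint_pos": joint angles; "dq": joint speeds; "effort": joint torques, N m; "tcp_pos": TCP position; "tcp_rot": TCP orientation; "ft_force": force on the tool from outside, world axes, zero at the start; "ft_torque": the same for the moment, N m; "grip_width": opening from 0.0 (shut) to 1.0 (fully open).
Only numpy, scipy, OpenCV 4.12 (cv2) and the standard library are available. Lean on these libraries where they do the work, as an engineer would, in place of code of your own. Each camera call takes 0.05 s, during which the arm holds its last target.

## Working session

There is one attempt and no reset: what is moved stays moved. The work goes in short steps, Python scripts to look and compute and a shell command to move; the robot and the scene stay as the last step left them, time stands still between calls to the robot, and variables do not carry over. Pictures are saved under pics/ and viewed, and the job is handed in when it is done.

```bash
ls; mkdir -p pics
cat > h.py <<'E'
import numpy as np, cv2
from plant import ctrl
def grab(n,tag):
    P=ctrl.camera_params(n); im,d=ctrl.capture(n)
    cv2.imwrite(f'pics/{tag}.png',cv2.cvtColor(im,cv2.COLOR_RGB2BGR)); np.savez(f'pics/{tag}.npz',im=im,d=d,**{k:np.array(v) for k,v in P.items()})
    return im,d,P
def load(tag):
    z=np.load(f'pics/{tag}.npz'); return z['im'],z['d'],{k:z[k] for k in z.files if k not in('im','d')}
def KD(P):
    return np.array([[P['fx'],0,P['cx']],[0,P['fy'],P['cy']],[0,0,1]],float),np.array(P['distortion'],float)
def ray(P,uv):
    K,D=KD(P); uv=np.array(uv,float).reshape(-1,1,2)
    x=cv2.undistortPoints(uv,K,D)[:,0]; T=np.linalg.inv(np.array(P['world_to_cam']))
    return T[:3,3],np.c_[x,np.ones(len(x))]@T[:3,:3].T
def onplane(P,uv,z):
    o,r=ray(P,uv); return o+r*((z-o[2])/r[:,2])[:,None]
def proj(P,X):
    K,D=KD(P); T=np.array(P['world_to_cam']); return cv2.projectPoints(np.array(X,float).reshape(-1,1,3),cv2.Rodrigues(T[:3,:3])[0],T[:3,3],K,D)[0][:,0]
def world(P,d):
    h,w=d.shape; u,v=np.meshgrid(np.arange(w),np.arange(h)); o,r=ray(P,np.stack([u,v],-1).reshape(-1,2))
    return (o+r*d.reshape(-1,1)).reshape(h,w,3)
E
python3 - <<'E'
from h import *
print(ctrl.get_obs(), ctrl.pinch_z)
for n in('side','top','wrist'):
    im,d,P=grab(n,n+'0'); print(n,{k:np.round(v,3) if not isinstance(v,dict) else v for k,v in P.items()}, (d==0).mean())
E
```

```text
pics
{'time_s': 0.0, 'joint_pos': array([ 1.06897881,  0.46835469, -0.01161147,  1.60361475,  0.00595879,
        1.07136188, -0.05628289]), 'dq': array([ 0.00036489,  0.00065676, -0.00131596, -0.00049891,  0.00055212,
       -0.00118575, -0.00136816]), 'effort': array([-4.59461389e-04, -5.20575249e+01, -1.23754810e-02, -2.43753469e+01,
       -5.66627062e-02,  1.70567381e-02,  1.56269984e-04]), 'tcp_pos': array([ 0.28757869, -0.5822885 ,  0.21365858]), 'tcp_rot': array([-8.19648709e-04,  9.73807365e-01,  2.27373020e-01, -2.32661654e-04]), 'ft_force': array([0.55335362, 0.00575551, 0.27949718]), 'ft_torque': array([-0.047577  ,  0.01519626,  0.01194144]), 'grip_width': 1.0008659921192522} 0.0187
side {'fx': np.float64(435.353), 'fy': np.float64(435.353), 'cx': np.float64(279.071), 'cy': np.float64(211.747), 'distortion': array([-0.026,  0.   ,  0.   ,  0.   ,  0.   ]), 'world_to_cam': array([[-0.897, -0.441, -0.019,  0.476],
       [-0.326,  0.69 , -0.646,  0.177],
       [ 0.298, -0.574, -0.763,  1.118],
       [ 0.   ,  0.   ,  0.   ,  1.   ]])} 0.003898809523809524
top {'fx': np.float64(432.077), 'fy': np.float64(432.077), 'cx': np.float64(281.669), 'cy': np.float64(207.998), 'distortion': array([-0.125,  0.   ,  0.   ,  0.   ,  0.   ]), 'world_to_cam': array([[-0.026, -1.   , -0.006,  0.032],
       [-0.979,  0.027, -0.204,  0.522],
       [ 0.204,  0.   , -0.979,  1.182],
       [ 0.   ,  0.   ,  0.   ,  1.   ]])} 0.003907312925170068
wrist {'fx': np.float64(309.091), 'fy': np.float64(309.091), 'cx': np.float64(281.084), 'cy': np.float64(212.796), 'distortion': array([-0.054,  0.   ,  0.   ,  0.   ,  0.   ]), 'world_to_cam': array([[ 0.443, -0.897, -0.002, -0.648],
       [-0.867, -0.429,  0.252, -0.029],
       [-0.227, -0.109, -0.968,  0.391],
       [ 0.   ,  0.   ,  0.   ,  1.   ]])} 0.004540816326530612
```

View pics/top0.png

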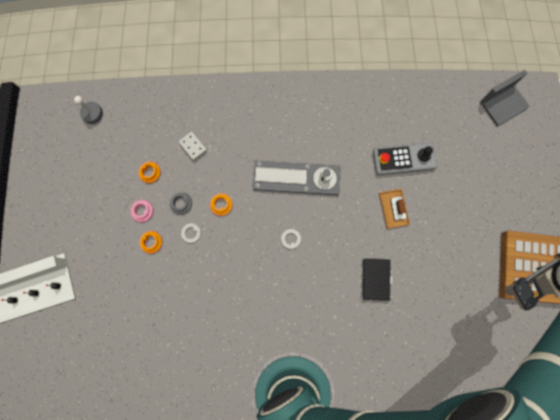

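View pics/side0.png

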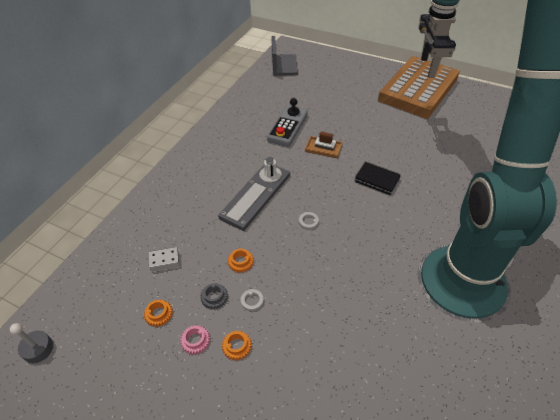

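The top view shows the base at (297,178) with its mandrel at (325,178), the stone in its tray at (396,208), spacers at (291,239) and (190,233), and the dark gear at (180,203). The bystanders are the pendant (405,158), the case (376,280) and the block (192,146). I'll measure these.

Run:
```python
from h import *
im,d,P=load('top0'); W=world(P,d)
# spacers: bright
g=cv2.cvtColor(im,cv2.COLOR_RGB2GRAY); hsv=cv2.cvtColor(im,cv2.COLOR_RGB2HSV)
H=W[...,2]
for name,(u,v),r,z in [('spA',(291,239),15,.012),('spB',(190,233),15,.012),('gear',(180,203),15,.02)]:
    sub=np.zeros(g.shape,bool); sub[v-r:v+r,u-r:u+r]=1
    m=sub&(H>.006)&(hsv[...,1]<80)
    ys,xs=np.nonzero(m); p=W[m]; c,rad=cv2.minEnclosingCircle(p[:,:2].astype(np.float32))
    print(name,c,rad,p[:,2].max(),np.median(p[:,2]), onplane(P,[xs.mean(),ys.mean()],z))
for name,(u,v) in dict(mand=(325,178),stone=(400,207),tray=(396,208)).items():
    print(name,W[v,u])
m=(H>.03)&(np.abs(W[...,0]-W[178,325,0])<.06)&(np.abs(W[...,1]-W[178,325,1])<.06)
print('mand nose',W[m&(H>.083)].mean(0) if (m&(H>.08)).any() else None,W[m][:,2].max())
# base plate by height
m=(H>.012)&(W[...,0]>.55)&(W[...,0]<.85)&(W[...,1]>-.2)&(W[...,1]<.15)&(H<.03)
m=cv2.morphologyEx(m.astype(np.uint8),cv2.MORPH_OPEN,np.ones((3,3)))>0
n,l,s,c=cv2.connectedComponentsWithStats(m.astype(np.uint8))
for i in range(1,n):
    if s[i,4]>300:
        q=W[l==i]; print(cv2.minAreaRect(q[:,:2].astype(np.float32)),s[i])
# strip bright
m=(g>180)&(W[...,0]>.6)&(W[...,0]<.85)&(W[...,1]>-.2)&(W[...,1]<.15)
n,l,s,c=cv2.connectedComponentsWithStats(m.astype(np.uint8))
for i in range(1,n):
    if s[i,4]>60:
        ys,xs=np.nonzero(l==i); q=onplane(P,np.c_[xs,ys],.026); print('strip',cv2.minAreaRect(q[:,:2].astype(np.float32)),s[i])
cv2.imwrite('pics/z1.png',cv2.resize(cv2.cvtColor(im,cv2.COLOR_RGB2BGR)[130:260,120:440],None,fx=2.5,fy=2.5,interpolation=cv2.INTER_CUBIC))
```

```text
spA (0.375053733587265, -0.005752912722527981) 0.10717878490686417 1.263777286295413 0.012344308014706984 [[ 0.43994119 -0.00597357  0.012     ]]
spB (0.3871469497680664, 0.17381203174591064) 0.19503934681415558 1.263777286295413 0.012223282320876994 [[0.46577745 0.2862015  0.012     ]]
gear (0.4260748624801636, 0.1887800246477127) 0.2313905656337738 1.263777286295413 0.016557286924907433 [[0.55336441 0.31810821 0.02      ]]
mand [ 0.60107937 -0.10798776  0.07797222]
stone [ 0.51632954 -0.32435382  0.05126299]
tray [ 0.51928781 -0.31993239  0.02342939]
mand nose [ 0.61430882 -0.11143045  0.08756372] 0.09356619108700226
((0.6220721006393433, -0.02830459177494049), (0.260734885931015, 0.09270703792572021), 84.80828857421875) [ 252  161   89   34 2283]
strip ((0.6276438236236572, 0.018775489181280136), (0.14790362119674683, 0.0402686670422554), 85.25980377197266) [256 168  50  16 610]
strip ((0.6269408464431763, -0.09078449010848999), (0.018768077716231346, 0.05122173950076103), 65.08346557617188) [314 168  10  16  78]
strip ((0.6190954446792603, -0.1322447955608368), (0.03452232480049133, 0.0283198244869709), 41.832550048828125) [326 170  10  14  69]
```

View pics/z1.png

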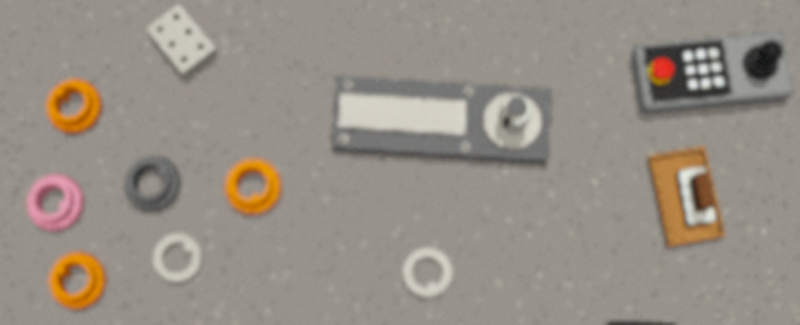

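View pics/wrist0.png

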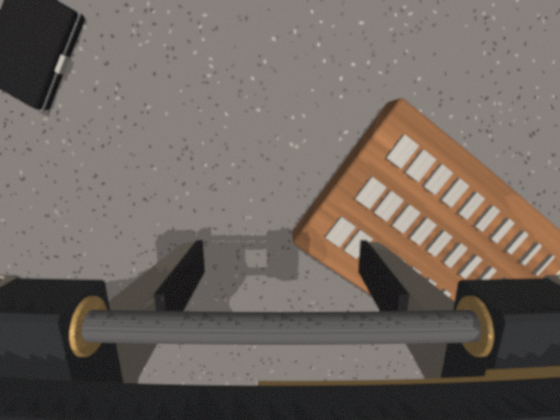

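```bash
cat >> h.py <<'E'
from scipy.spatial.transform import Rotation as R
def Rq(q): return R.from_quat([q[1],q[2],q[3],q[0]])
def down(psi):  # jaw axis (tool y) azimuth psi
    y=np.array([np.cos(psi),np.sin(psi),0]); z=np.array([0,0,-1.]); return R.from_matrix(np.c_[np.cross(y,z),y,z])
def goto(pos,psi_deg,cmd=None):
    """print shares from current pose; psi mod 180 chosen nearest"""
    o=ctrl.get_obs(); p0=o['tcp_pos']; r0=Rq(o['tcp_rot'])
    best=min((down(np.deg2rad(psi_deg+k)) for k in(0,180)),key=lambda r:(r*r0.inv()).magnitude())
    rv=(best*r0.inv()).as_rotvec()/(np.pi/2); sh=(np.array(pos)-p0)/.25
    print('turn',np.round(rv,3),'shift',np.round(sh,3),'q7',o['joint_pos'][6].round(2))
def st():
    o=ctrl.get_obs(); r=Rq(o['tcp_rot']).as_matrix()
    print('t',round(o['time_s'],2),'tcp',o['tcp_pos'].round(4),'psi',np.rad2deg(np.arctan2(r[1,1],r[0,1])).round(2),'tilt',np.rad2deg(np.arccos(-r[2,2])).round(2),'F',o['ft_force'].round(2),'w',round(o['grip_width'],3),'q',o['joint_pos'].round(2))
E
python3 - <<'E'
from h import *
im,d,P=load('wrist0'); o=ctrl.get_obs(); T=np.linalg.inv(P['world_to_cam']); r=Rq(o['tcp_rot']).as_matrix()
print('cam in tool',r.T@(T[:3,3]-o['tcp_pos']), '\n',r.T@T[:3,:3])
im,d,P=load('top0'); W=world(P,d)
hsv=cv2.cvtColor(im,cv2.COLOR_RGB2HSV)
m=(hsv[...,0]>5)&(hsv[...,0]<22)&(hsv[...,1]>100)&(np.indices(d.shape)[1]>375)&(np.indices(d.shape)[1]<420)&(np.indices(d.shape)[0]>185)&(np.indices(d.shape)[0]<235)
ys,xs=np.nonzero(m); q=onplane(P,np.c_[xs,ys],.014); print('tray',cv2.minAreaRect(q[:,:2].astype(np.float32)))
goto([.40,-.30,.22],-10);goto([.515,-.38,.22],80);st()
E
```

```text
cam in tool [ 0.07049067 -0.00079466 -0.16979811] 
 [[ 1.65586891e-04 -9.67813202e-01 -2.51669580e-01]
 [ 9.99999419e-01  4.28355357e-04 -9.89317720e-04]
 [ 1.06527876e-03 -2.51669270e-01  9.67812711e-01]]
tray ((0.5210983753204346, -0.3164578974246979), (0.11236558109521866, 0.07001806050539017), 8.187935829162598)
turn [-0.    -0.001  0.597] shift [0.45  1.13  0.025] q7 -0.06
turn [-0.001 -0.    -0.403] shift [0.91  0.81  0.025] q7 -0.06
t 0.15 tcp [ 0.2876 -0.5824  0.2139] psi -63.72 tilt 0.08 F [ 0.09 -0.36  0.56] w 1.002 q [ 1.07  0.47 -0.01  1.6   0.01  1.07 -0.06]
```

```bash
python3 -m jog '[0,0,-0.05,0.2,0.2,0.06,1, 0,0,-0.1,0.4,0.4,0.12,1, 0,0,-0.15,0.6,0.6,0.12,1, 0,0,-0.2,0.8,0.8,0.12,1, 0,0,-0.2,0.9,0.9,0.12,1]'
python3 - <<'E'
from h import *
st(); goto([.515,-.317,.24],-82)
E
```

```text
time_s: 0.78
tcp_pos: [0.5079, -0.3622, 0.2445]
tcp_rot: [0.0, 0.997, 0.072, -0.0]
ft_force: [0.0, -0.2, -0.1]
grip_width: 1.005
t 0.78 tcp [ 0.5079 -0.3622  0.2445] psi -81.76 tilt 0.01 F [ 0.02 -0.19 -0.07] w 1.005 q [ 0.6   0.4  -0.05  1.64  0.02  1.11 -0.88]
turn [ 0.    -0.    -0.003] shift [ 0.028  0.181 -0.018] q7 -0.88
```

```bash
python3 -m jog '[0,0,0,0.03,0.18,-0.02,1,0,0,0,0.03,0.18,-0.02,1,0,0,0,0.03,0.18,-0.02,1]'
python3 - <<'E'
from h import *
st(); grab('wrist','w1'); grab('top','t1')
E
```

```text
time_s: 1.15
tcp_pos: [0.5139, -0.3197, 0.2395]
tcp_rot: [0.0, 0.997, 0.072, -0.0]
ft_force: [-1.1, -0.1, -0.5]
grip_width: 0.999
t 1.15 tcp [ 0.5139 -0.3197  0.2395] psi -81.76 tilt 0.05 F [-1.08 -0.12 -0.46] w 0.999 q [ 0.55  0.37 -0.07  1.69  0.03  1.08 -0.95]
```

View pics/w1.png

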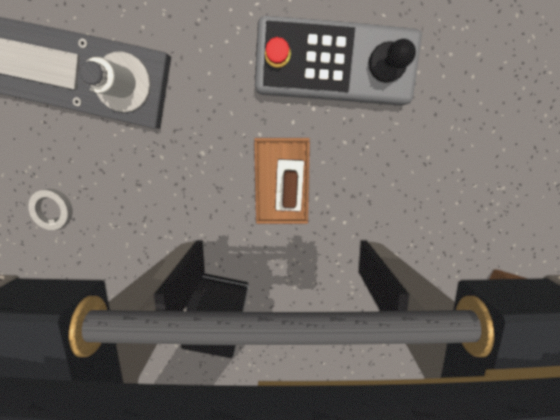

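View pics/t1.png

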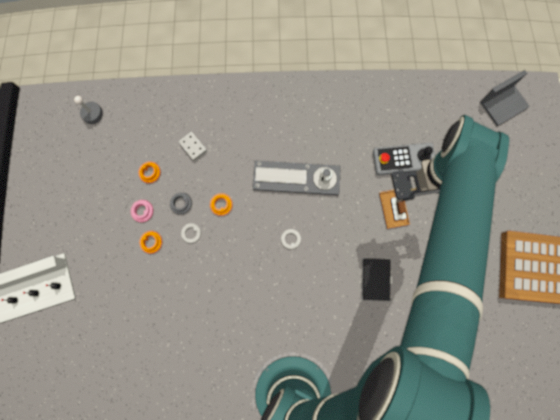

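Run:
```python
from h import *
im,d,P=load('w1'); W=world(P,d); hsv=cv2.cvtColor(im,cv2.COLOR_RGB2HSV); g=im.min(2)
I=np.indices(d.shape); box=(I[1]>250)&(I[1]<315)&(I[0]>130)&(I[0]<228)
def rect(m,z,n):
    ys,xs=np.nonzero(m); q=onplane(P,np.c_[xs,ys],z)[:,:2].astype(np.float32); print(n,cv2.minAreaRect(q),len(q),'depth',np.median(W[m],0))
pl=box&(g>150); 
pg=box&((g>150)|((im.max(2)<110)&(I[1]>274)&(I[1]<304)&(I[0]>158)&(I[0]<212)))
rect(pl,.022,'plate')
gr=box&(W[...,2]>.045); rect(gr,.056,'grip depth')
dk=(I[1]>278)&(I[1]<301)&(I[0]>163)&(I[0]<210)&(im[...,0]<120)&(im[...,0].astype(int)-im[...,2]>10); rect(dk,.056,'grip col')
tr=box&(hsv[...,1]>80); rect(tr,.014,'tray')
# top view with mandrel/ tray depths
z=cv2.resize(cv2.cvtColor(im,cv2.COLOR_RGB2BGR)[125:235,220:350],None,fx=5,fy=5,interpolation=cv2.INTER_CUBIC); cv2.imwrite('pics/w1z.png',z)
z=cv2.resize(cv2.cvtColor(im,cv2.COLOR_RGB2BGR)[10:240,0:200],None,fx=3,fy=2.5,interpolation=cv2.INTER_CUBIC); cv2.imwrite('pics/w1y.png',z)
```

```text
plate ((0.5376927256584167, -0.32168179750442505), (0.10571156442165375, 0.04612796753644943), 21.1563777923584) 684 depth [ 0.53146026 -0.32416563  0.02166916]
grip depth ((0.5287874937057495, -0.32196885347366333), (0.10758376866579056, 0.07350810617208481), 1.8758437633514404) 583 depth [ 0.52268598 -0.32808039  0.05533297]
grip col ((0.5218843817710876, -0.3272654712200165), (0.04381260275840759, 0.015709085389971733), 5.61826229095459) 497 depth [ 0.52254436 -0.32726311  0.05541086]
tray ((0.5220625400543213, -0.31821978092193604), (0.11052177101373672, 0.06957997381687164), 8.260967254638672) 3680 depth [ 0.52641676 -0.31158159  0.00442376]
```

View pics/w1z.png

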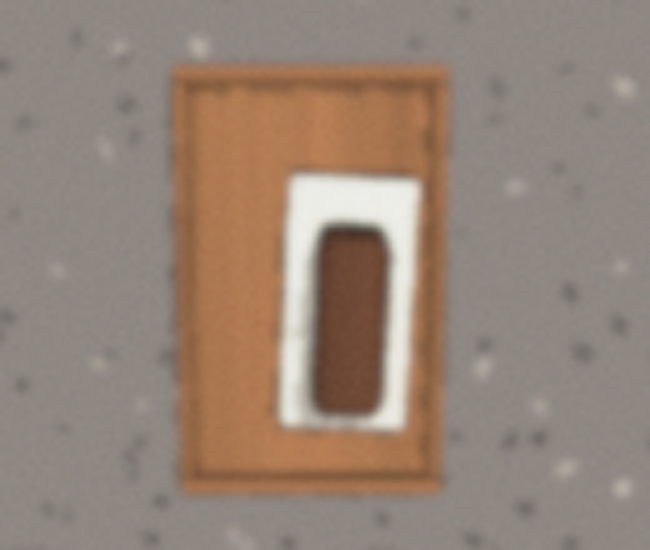

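View pics/w1y.png

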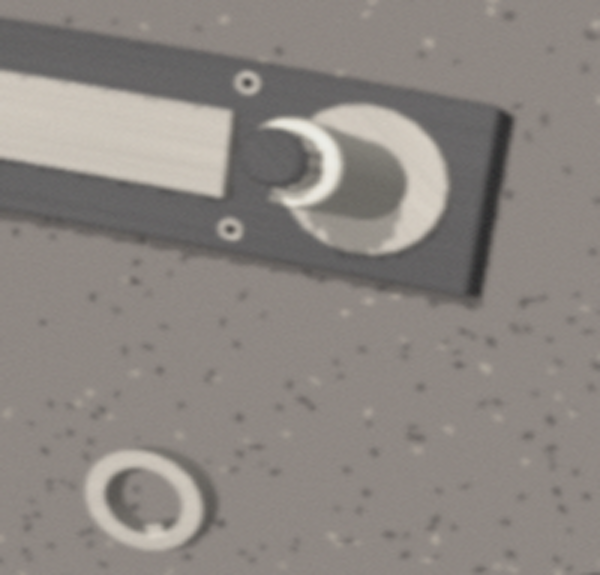

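The stone's grip is at about (0.522, -0.327), azimuth 5.6°. The tray centre is (0.522, -0.318), azimuth 8.2°. Moving down to grasp.

```bash
python3 -m jog '[0,0,-0.03,0.032,-0.028,-0.2,0,0,0,-0.03,0.032,-0.028,-0.4,0,0,0,-0.03,0.032,-0.028,-0.6,0,0,0,-0.03,0.032,-0.028,-0.7,0,0,0,-0.03,0.032,-0.028,-0.7,0]'
python3 - <<'E'
from h import *
st(); goto([.522,-.327,.027],-84.4); im,d,P=grab('wrist','w2')
W=world(P,d);m=(W[...,2]>.05)&(W[...,2]<.06)&(abs(W[...,0]-.522)<.04)&(abs(W[...,1]+.327)<.025); print(cv2.minAreaRect(W[m][:,:2].astype(np.float32)),m.sum())
E
```

```text
time_s: 1.88
tcp_pos: [0.5201, -0.3266, 0.0623]
tcp_rot: [-0.001, 0.999, 0.047, -0.002]
ft_force: [0.2, 0.2, 0.5]
grip_width: 0.505
t 1.88 tcp [ 0.5201 -0.3266  0.0623] psi -84.56 tilt 0.26 F [0.24 0.18 0.54] w 0.505 q [ 0.54  0.6  -0.05  1.79  0.04  0.76 -1.  ]
turn [-0.001 -0.003  0.002] shift [ 0.007 -0.002 -0.141] q7 -1.0
((0.5208081007003784, -0.32863521575927734), (0.04309777542948723, 0.017850378528237343), 6.117130756378174) 1897
```

View pics/w2.png

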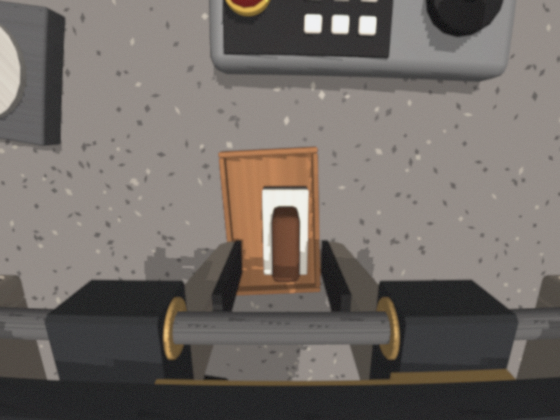

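The grip at (286,245) sits between the fingers. I'll go down and close.

```bash
python3 -m jog '[0,0,0,0.004,-0.006,-0.07,0,0,0,0,0.004,-0.006,-0.14,0,0,0,0,0.004,-0.006,-0.14,0,0,0,0,0.004,-0.006,-0.14,-1,0,0,0,0.004,-0.006,-0.14,-1]' 35; python3 -m jog '[0,0,0,0,0,0,-1,0,0,0,0,0,0,-1,0,0,0,0,0,0,-1]' 35
python3 - <<'E'
from h import *
st()
E
```

```text
time_s: 2.55
tcp_pos: [0.5238, -0.3275, 0.0301]
tcp_rot: [0.0, 0.999, 0.049, 0.0]
ft_force: [1.0, -0.4, 0.4]
grip_width: 0.304
time_s: 2.92
tcp_pos: [0.5237, -0.3278, 0.03]
tcp_rot: [0.0, 0.999, 0.049, 0.0]
ft_force: [0.3, -1.6, 2.6]
grip_width: 0.191
t 2.92 tcp [ 0.5237 -0.3278  0.03  ] psi -84.43 tilt 0.07 F [ 0.28 -1.64  2.56] w 0.191 q [ 0.54  0.65 -0.05  1.8   0.05  0.7  -1.01]
```

```bash
python3 -m jog '[0,0,0,0,0,0.2,-1,0,0,0,0,0,0.4,-1,0,0,0,0,0,0.55,-1,0,0,0,0,0,0.55,-1]' 35
python3 - <<'E'
from h import *
st();grab('wrist','w3')
E
python3 -m jog '[0,0,0.1,0.1,0.2,0,-1,0,0,0.2,0.15,0.4,0,-1,0,0,0.3,0.2,0.6,0,-1,0,0,0.4,0.25,0.8,0,-1,0,0,0.45,0.25,0.8,0,-1]' 35;python3 -m jog '[0,0,0.1,0.1,0.2,0,-1,0,0,0.2,0.15,0.4,0,-1,0,0,0.3,0.18,0.6,0,-1,0,0,0.4,0.18,0.72,0,-1,0,0,0.43,0.18,0.72,0,-1]' 35
python3 - <<'E'
from h import *
st();grab('wrist','w4')
E
```

```text
time_s: 3.42
tcp_pos: [0.5247, -0.3279, 0.1696]
tcp_rot: [0.001, 0.999, 0.049, 0.002]
ft_force: [0.6, 0.5, -3.7]
grip_width: 0.196
t 3.42 tcp [ 0.5247 -0.3279  0.1696] psi -84.41 tilt 0.29 F [ 0.57  0.52 -3.73] w 0.196 q [ 0.55  0.46 -0.06  1.73  0.03  0.95 -0.99]
time_s: 4.1
tcp_pos: [0.5851, -0.1202, 0.1641]
tcp_rot: [-0.003, 0.918, 0.397, -0.001]
ft_force: [-0.4, -1.0, -4.0]
grip_width: 0.188
time_s: 4.72
tcp_pos: [0.6284, 0.0573, 0.1638]
tcp_rot: [-0.003, 0.736, 0.677, -0.001]
ft_force: [0.4, -0.8, -3.1]
grip_width: 0.196
t 4.72 tcp [0.6284 0.0573 0.1638] psi -4.72 tilt 0.36 F [ 0.41 -0.77 -3.07] w 0.196 q [ 0.18  0.54 -0.44  1.67  0.26  1.   -0.43]
```

View pics/w4.png

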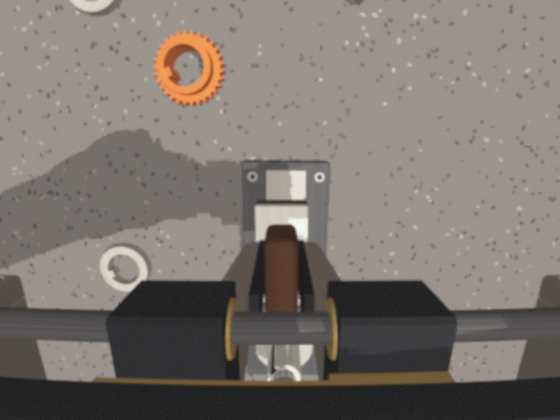

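View pics/w3.png

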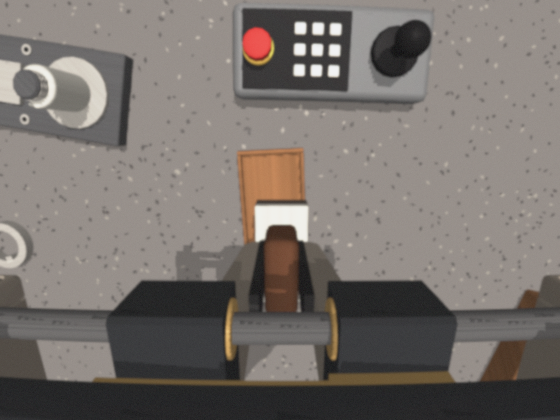

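Stone held straight. The base's plain end is at (243..329,163) with the strip end at about (286,170). I'll refine the strip position from this view.

Run:
```python
from h import *
im,d,P=load('w4'); W=world(P,d); g=im.min(2)
I=np.indices(d.shape)
m=(g>150)&(I[0]>160)&(I[0]<200)&(I[1]>255)&(I[1]<318)
ys,xs=np.nonzero(m)
for r in (172,178,184,190):
    c=xs[ys==r]; print(r,c.min(),c.max(), onplane(P,[[c.min()-.5,r],[c.max()+.5,r]],.026)[:,:2].round(4))
mid=[]
for c in (272,278,286,294,300):
    r=ys[xs==c].min(); print('end',c,r,onplane(P,[c,r-.5],.026)[0,:2].round(4))
# base top plate depth
b=(W[...,2]>.014)&(W[...,2]<.028)&(I[0]<260)&(I[1]>235)&(I[1]<335); q=W[b]; print('base top y max',np.percentile(q[:,1],99.5),q[:,0].min(),q[:,0].max())
u=np.array([-.083,-.9965]); mid=np.array([.6276,.0188]); ang=np.deg2rad(np.array([84.8,85.26]));print(-np.cos(ang),-np.sin(ang), mid-.046*u, mid-.075*u)
```

```text
172 268 317 [[0.6163 0.092 ]
 [0.6659 0.088 ]]
178 268 317 [[0.6157 0.086 ]
 [0.6656 0.082 ]]
184 268 305 [[0.6152 0.08  ]
 [0.6532 0.0769]]
190 268 305 [[0.6146 0.0739]
 [0.6528 0.0708]]
end 272 172 [0.6208 0.0921]
end 278 172 [0.6268 0.0916]
end 286 172 [0.6347 0.091 ]
end 294 170 [0.6428 0.0923]
end 300 170 [0.6487 0.0918]
base top y max 0.10317164907005248 0.5832760971556574 0.6787562502962583
[-0.09063258 -0.08263427] [-0.9958844  -0.99657994] [0.631418 0.064639] [0.633825  0.0935375]
```

```bash
python3 - <<'E'
from h import *
goto([.6324,.065,.059],-4.9)
E
python3 -m jog '[0,0,0,0.016,0.03,-0.15,-1,0,0,0,0.016,0.03,-0.3,-1,0,0,0,0.016,0.03,-0.38,-1,0,0,0,0.016,0.03,-0.42,-1,0,0,0,0.016,0.03,-0.42,-1]' 35
python3 - <<'E'
from h import *
st();goto([.6324,.065,.052],-4.9)
E
```

```text
turn [-0.001 -0.004 -0.001] shift [ 0.015  0.04  -0.419] q7 -0.43
time_s: 5.4
tcp_pos: [0.6347, 0.06, 0.0617]
tcp_rot: [-0.0, 0.739, 0.674, -0.0]
ft_force: [1.8, 0.7, -2.6]
grip_width: 0.194
t 5.4 tcp [0.6347 0.06   0.0617] psi -5.24 tilt 0.04 F [ 1.79  0.69 -2.59] w 0.194 q [ 0.14  0.67 -0.39  1.72  0.33  0.82 -0.5 ]
turn [ 0.    -0.     0.004] shift [-0.009  0.02  -0.039] q7 -0.5
```

```bash
python3 -m jog '[0,0,0,-0.008,0.018,-0.015,-1,0,0,0,-0.008,0.018,-0.03,-1,0,0,0,-0.008,0.018,-0.03,-1]' 35; python3 -m jog '[0,0,0,0,0,-0.004,-1,0,0,0,0,0,-0.004,-1]' ;python3 -m jog '[0,0,0,0,0,-0.002,-1,0,0,0,0,0,-0.002,-1]'
```

```text
time_s: 5.78
tcp_pos: [0.6328, 0.0648, 0.0547]
tcp_rot: [0.0, 0.738, 0.674, 0.0]
ft_force: [-0.4, -0.7, -3.3]
grip_width: 0.196
time_s: 6.02
tcp_pos: [0.6329, 0.0646, 0.0536]
tcp_rot: [0.0, 0.739, 0.674, 0.0]
ft_force: [1.1, -0.3, -3.0]
grip_width: 0.19
time_s: 6.28
tcp_pos: [0.6328, 0.0647, 0.053]
tcp_rot: [0.0, 0.739, 0.674, -0.0]
ft_force: [-0.3, 0.9, -2.2]
grip_width: 0.192
```

```bash
for i in 1; do :; done; python3 -m jog '[0,0,0,0,0,-0.002,-1,0,0,0,0,0,-0.002,-1]' ;python3 -m jog '[0,0,0,0,0,-0.001,-1,0,0,0,0,0,-0.001,-1]'; python3 -m jog '[0,0,0,0,0,-0.001,-1,0,0,0,0,0,-0.001,-1]'
```

```text
time_s: 6.52
tcp_pos: [0.6328, 0.0647, 0.0525]
tcp_rot: [0.0, 0.739, 0.674, -0.0]
ft_force: [-0.3, 0.4, -2.8]
grip_width: 0.194
time_s: 6.78
tcp_pos: [0.6328, 0.0647, 0.0523]
tcp_rot: [-0.0, 0.739, 0.674, -0.0]
ft_force: [-0.2, 0.7, -2.6]
grip_width: 0.192
time_s: 7.02
tcp_pos: [0.6329, 0.0647, 0.0521]
tcp_rot: [0.0, 0.739, 0.674, 0.0]
ft_force: [0.6, -0.1, -1.8]
grip_width: 0.196
```

```bash
python3 -m jog '[0,0,0,0,0,-0.001,-1,0,0,0,0,0,-0.001,-1]' |sed -n '2p;4p'; python3 -m jog '[0,0,0,0,0,-0.001,-1,0,0,0,0,0,-0.001,-1]'|sed -n '2p;4p'; python3 -m jog '[0,0,0,0,0,-0.001,-1,0,0,0,0,0,-0.001,-1]' |sed -n '2p;4p'
```

```text
tcp_pos: [0.6329, 0.0647, 0.0521]
ft_force: [-1.2, -0.0, 0.5]
tcp_pos: [0.6329, 0.0647, 0.052]
ft_force: [-2.5, -0.4, 5.0]
tcp_pos: [0.6329, 0.0647, 0.052]
ft_force: [-3.3, -1.6, 6.2]
```

```bash
python3 -m jog '[0,0,0,0,0,0,-1,0,0,0,-0.001,-0.015,0,-1,0,0,0,-0.0025,-0.03,0,-1,0,0,0,-0.004,-0.045,0,-1,0,0,0,-0.005,-0.06,0,-1]' |sed -n '2,4p'
```

```text
tcp_pos: [0.6328, 0.0508, 0.0521]
tcp_rot: [0.0, 0.738, 0.674, 0.002]
ft_force: [1.0, 5.0, 6.0]
```

```bash
python3 -m jog '[0,0,0,-0.0015,-0.015,0,-1,0,0,0,-0.003,-0.03,0,-1,0,0,0,-0.0045,-0.045,0,-1,0,0,0,-0.006,-0.06,0,-1]' |sed -n '2,4p';  python3 -m jog '[0,0,0,-0.0015,-0.015,0,-1,0,0,0,-0.003,-0.03,0,-1,0,0,0,-0.0045,-0.045,0,-1,0,0,0,-0.006,-0.06,0,-1]' |sed -n '2,4p'
```

```text
tcp_pos: [0.6313, 0.0358, 0.0521]
tcp_rot: [0.0, 0.738, 0.674, 0.002]
ft_force: [0.6, 4.7, 4.8]
tcp_pos: [0.6298, 0.0208, 0.0521]
tcp_rot: [0.0, 0.738, 0.674, 0.002]
ft_force: [1.1, 4.3, 5.7]
```

```bash
python3 -m jog '[0,0,0,-0.0015,-0.015,0,-1,0,0,0,-0.003,-0.03,0,-1,0,0,0,-0.0045,-0.045,0,-1,0,0,0,-0.006,-0.06,0,-1]' |sed -n '2,4p';  python3 -m jog '[0,0,0,-0.0015,-0.015,0,-1,0,0,0,-0.003,-0.03,0,-1,0,0,0,-0.0045,-0.045,0,-1,0,0,0,-0.006,-0.06,0,-1]' |sed -n '2,4p';  python3 -m jog '[0,0,0,-0.0015,-0.015,0,-1,0,0,0,-0.003,-0.03,0,-1,0,0,0,-0.0045,-0.045,0,-1,0,0,0,-0.006,-0.06,0,-1]' |sed -n '2,4p'
```

```text
tcp_pos: [0.6283, 0.0058, 0.0521]
tcp_rot: [0.0, 0.738, 0.674, 0.002]
ft_force: [0.1, 5.4, 5.6]
tcp_pos: [0.6268, -0.0092, 0.0521]
tcp_rot: [0.0, 0.738, 0.674, 0.002]
ft_force: [0.5, 5.1, 5.9]
tcp_pos: [0.6253, -0.0242, 0.0521]
tcp_rot: [0.0, 0.738, 0.674, 0.002]
ft_force: [0.7, 5.3, 5.7]
```

```bash
python3 -m jog '[0,0,0,-0.0015,-0.008,0,-1,0,0,0,-0.002,-0.016,0,-1,0,0,0,-0.002,-0.016,0,-1]' |sed -n '2,4p';  python3 -m jog '[0,0,0,0,0,0.2,-1,0,0,0,0,0,0.35,-1,0,0,0,0,0,0.45,-1,0,0,0,0,0,0.45,-1]';python3 - <<'E'
from h import *
st();grab('wrist','w5'); goto([.522,-.317,.16],-81.8)
E
```

```text
tcp_pos: [0.6247, -0.0285, 0.0521]
tcp_rot: [0.0, 0.738, 0.674, 0.001]
ft_force: [0.3, 4.4, 5.5]
time_s: 11.78
tcp_pos: [0.6241, -0.0308, 0.1645]
tcp_rot: [0.001, 0.739, 0.674, 0.0]
ft_force: [1.2, -0.2, -3.3]
grip_width: 0.189
t 11.78 tcp [ 0.6241 -0.0308  0.1645] psi -5.29 tilt 0.15 F [ 1.23 -0.16 -3.27] w 0.189 q [ 0.32  0.52 -0.44  1.69  0.26  0.98 -0.31]
turn [ 0.    -0.001 -0.85 ] shift [-0.404 -1.145 -0.012] q7 -0.31
```

View pics/w5.png

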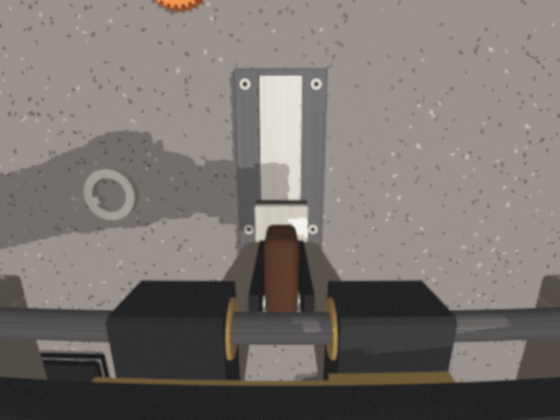

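```bash
python3 -m jog '[0,0,-0.1,-0.05,-0.2,0,-1,0,0,-0.2,-0.1,-0.4,0,-1,0,0,-0.3,-0.15,-0.6,0,-1,0,0,-0.4,-0.2,-0.8,0,-1,0,0,-0.45,-0.22,-0.8,0,-1]' 35;python3 -m jog '[0,0,-0.1,-0.1,-0.15,0,-1,0,0,-0.2,-0.15,-0.3,0,-1,0,0,-0.3,-0.18,-0.34,0,-1,0,0,-0.4,-0.18,-0.34,0,-1,0,0,-0.4,-0.18,-0.34,0,-1]' 35
python3 - <<'E'
from h import *
st();grab('wrist','w6'); goto([.524,-.318,.035],-81.8)
E
```

```text
time_s: 12.45
tcp_pos: [0.5647, -0.236, 0.1607]
tcp_rot: [0.0, 0.929, 0.371, -0.003]
ft_force: [-0.4, 0.6, -2.6]
grip_width: 0.192
time_s: 13.08
tcp_pos: [0.522, -0.3142, 0.1614]
tcp_rot: [-0.001, 0.997, 0.073, -0.002]
ft_force: [1.0, -0.8, -3.7]
grip_width: 0.197
t 13.07 tcp [ 0.522  -0.3142  0.1614] psi -81.65 tilt 0.24 F [ 1.01 -0.8  -3.67] w 0.197 q [ 0.56  0.46 -0.09  1.75  0.05  0.94 -0.98]
turn [-0.001 -0.002 -0.003] shift [ 0.006 -0.016 -0.507] q7 -0.98
```

View pics/w6.png

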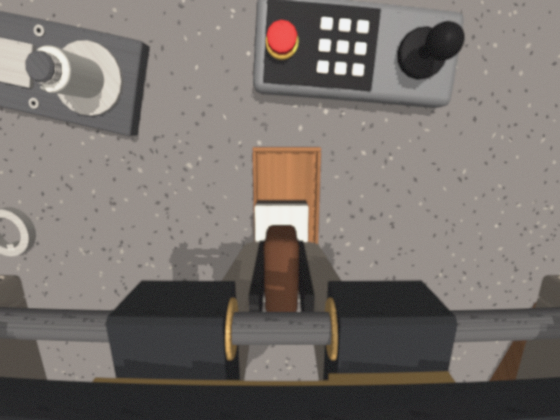

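Stone is centred over the tray (255..320,150..). Lowering it.

```bash
python3 -m jog '[0,0,0,0.006,-0.014,-0.15,-1,0,0,0,0.006,-0.014,-0.3,-1,0,0,0,0.006,-0.014,-0.42,-1,0,0,0,0.006,-0.014,-0.5,-1,0,0,0,0.006,-0.014,-0.5,-1]' 35; python3 -m jog '[0,0,0,0,0,-0.008,-1,0,0,0,0,0,-0.008,-1]' 35;python3 -m jog '[0,0,0,0,0,-0.006,-1,0,0,0,0,0,-0.006,-1]' 35
```

```text
time_s: 13.75
tcp_pos: [0.5239, -0.317, 0.037]
tcp_rot: [-0.001, 0.997, 0.073, -0.002]
ft_force: [-0.2, 0.4, -2.4]
grip_width: 0.196
time_s: 14.0
tcp_pos: [0.5259, -0.3182, 0.038]
tcp_rot: [0.001, 0.997, 0.072, 0.001]
ft_force: [0.7, 0.2, -2.4]
grip_width: 0.196
time_s: 14.25
tcp_pos: [0.5252, -0.3179, 0.0357]
tcp_rot: [0.0, 0.997, 0.072, 0.0]
ft_force: [0.8, -0.8, -3.4]
grip_width: 0.193
```

```bash
python3 -m jog '[0,0,0,0,0,-0.012,-1,0,0,0,0,0,-0.012,-1]' 35; python3 -m jog '[0,0,0,0,0,-0.008,-1,0,0,0,0,0,-0.008,-1]' 35;python3 -m jog '[0,0,0,0,0,-0.003,-1,0,0,0,0,0,-0.003,-1]' 35
```

```text
time_s: 14.5
tcp_pos: [0.5248, -0.3177, 0.032]
tcp_rot: [-0.0, 0.997, 0.072, -0.0]
ft_force: [-1.2, 0.3, -3.0]
grip_width: 0.194
time_s: 14.75
tcp_pos: [0.5251, -0.3178, 0.0302]
tcp_rot: [0.0, 0.997, 0.072, -0.0]
ft_force: [-0.5, 0.4, -2.5]
grip_width: 0.192
time_s: 15.0
tcp_pos: [0.5251, -0.3179, 0.03]
tcp_rot: [0.0, 0.997, 0.072, -0.0]
ft_force: [-2.2, 1.3, 2.7]
grip_width: 0.193
```

Contact. Release and rise.

```bash
python3 -m jog '[0,0,0,0,0,0,0,0,0,0,0,0,0,0,0,0,0,0,0,0,0,0,0,0,0,0,0.1,0,0,0,0,0,0,0.3,0]'; python3 -m jog '[0,0,0,0,0,0.2,0,0,0,0,0,0,0.4,0.5,0,0,0,0,0,0.6,1]'
python3 - <<'E'
from h import *
st(); im,d,P=grab('wrist','w7'); W=world(P,d)
m=(W[...,2]>.05)&(W[...,2]<.06)&(abs(W[...,0]-.522)<.04)&(abs(W[...,1]+.32)<.035); print(cv2.minAreaRect(W[m][:,:2].astype(np.float32)),m.sum())
E
```

```text
time_s: 15.62
tcp_pos: [0.5236, -0.317, 0.1032]
tcp_rot: [-0.001, 0.997, 0.072, -0.002]
ft_force: [0.8, -0.5, 1.0]
grip_width: 0.507
time_s: 16.0
tcp_pos: [0.525, -0.3177, 0.2563]
tcp_rot: [0.0, 0.997, 0.072, 0.0]
ft_force: [0.4, -0.6, -0.1]
grip_width: 0.696
t 16.0 tcp [ 0.525  -0.3177  0.2563] psi -81.71 tilt 0.02 F [ 0.37 -0.62 -0.14] w 0.696 q [ 0.56  0.37 -0.1   1.65  0.04  1.12 -0.97]
((0.522056519985199, -0.3177335858345032), (0.043380796909332275, 0.01619412936270237), 8.394462585449219) 482
```

View pics/w7.png

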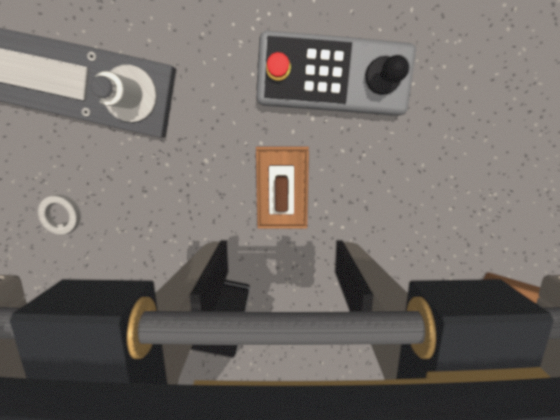

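Stone is flat in its tray at the centre. Next, view the mandrel from above.

```bash
python3 -m jog '[0,0,0,0.1,0.2,0,1,0,0,0,0.2,0.4,0,1,0,0,0,0.3,0.6,0,1,0,0,0,0.34,0.78,0,1,0,0,0,0.34,0.78,0,1]';python3 -m jog '[0,0,0,0,0,0,1]'
python3 - <<'E'
from h import *
st(); im,d,P=grab('wrist','w8'); W=world(P,d)
c=proj(P,[[.616,-.112,.088]])[0].astype(int); print(c)
z=cv2.resize(cv2.cvtColor(im,cv2.COLOR_RGB2BGR)[c[1]-60:c[1]+60,c[0]-75:c[0]+75],None,fx=5,fy=5,interpolation=cv2.INTER_CUBIC); cv2.imwrite('pics/w8z.png',z)
E
```

```text
time_s: 16.68
tcp_pos: [0.611, -0.1172, 0.2543]
tcp_rot: [-0.001, 0.997, 0.076, 0.0]
ft_force: [0.1, -0.4, 0.8]
grip_width: 1.005
time_s: 16.8
tcp_pos: [0.6099, -0.1236, 0.2543]
tcp_rot: [0.0, 0.997, 0.072, -0.0]
ft_force: [-0.2, -0.3, 0.8]
grip_width: 0.996
t 16.8 tcp [ 0.6099 -0.1236  0.2543] psi -81.74 tilt 0.05 F [-0.18 -0.28  0.83] w 0.996 q [ 0.27  0.39 -0.17  1.62  0.07  1.13 -1.34]
[272 190]
```

View pics/w8z.png

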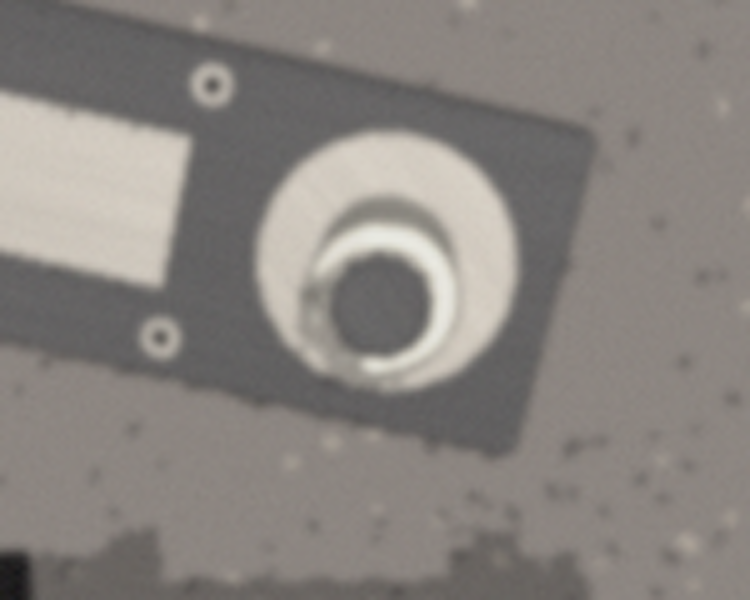

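View pics/w8.png

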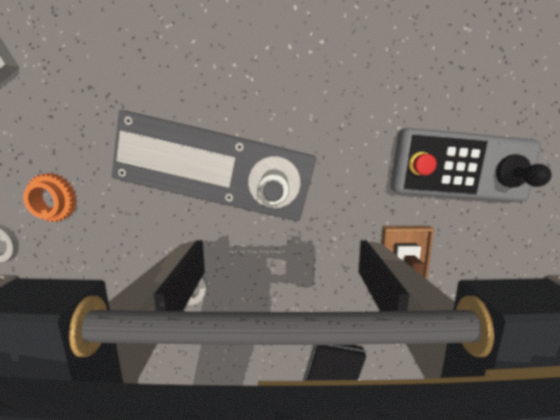

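```bash
python3 -m jog '[0,0,0,-0.13,0,-0.15,1,0,0,0,-0.26,0,-0.34,1,0,0,0,-0.26,0.01,-0.34,1,0,0,0,-0.26,0.01,-0.34,1]'
python3 - <<'E'
from h import *
st(); im,d,P=grab('wrist','w9'); W=world(P,d)
c=proj(P,[[.616,-.112,.088]])[0].astype(int); print(c)
z=cv2.resize(cv2.cvtColor(im,cv2.COLOR_RGB2BGR)[c[1]-40:c[1]+40,c[0]-50:c[0]+50],None,fx=8,fy=7,interpolation=cv2.INTER_CUBIC); z=cv2.resize(cv2.cvtColor(im,cv2.COLOR_RGB2BGR)[c[1]-36:c[1]+36,c[0]-48:c[0]+48],None,fx=8,fy=8,interpolation=cv2.INTER_CUBIC); cv2.imwrite('pics/w9z.png',z)
E
```

```text
time_s: 17.35
tcp_pos: [0.5465, -0.1214, 0.1707]
tcp_rot: [0.0, 0.997, 0.071, 0.001]
ft_force: [0.1, 0.5, 1.4]
grip_width: 1.001
t 17.35 tcp [ 0.5465 -0.1214  0.1707] psi -81.81 tilt 0.15 F [0.1  0.52 1.4 ] w 1.001 q [ 0.3   0.38 -0.17  1.86  0.08  0.91 -1.34]
[282 132]
```

View pics/w9z.png

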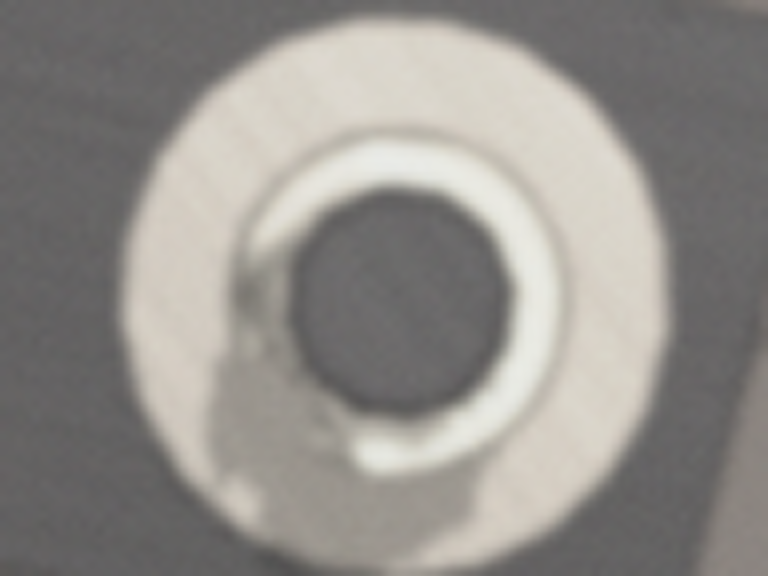

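```bash
cat >> h.py <<'E'
def fitcirc(q):
    from scipy.optimize import least_squares
    s=least_squares(lambda p:np.hypot(q[:,0]-p[0],q[:,1]-p[1])-p[2],[q[:,0].mean(),q[:,1].mean(),.02],loss='soft_l1',f_scale=.0005); return s.x
E
python3 - <<'E'
from h import *
im,d,P=load('w9'); W=world(P,d); g=cv2.cvtColor(im,cv2.COLOR_RGB2GRAY).astype(float)
c=np.array([.616,-.112])
near=np.hypot(W[...,0]-c[0],W[...,1]-c[1])<.06
def center(zp,lo,hi,r0,s):
    # radial edge detection by ray sampling on plane z
    pts=[];
    for it in range(2):
        pts=[]
        cc=c if it==0 else cen
        for a in np.deg2rad(np.arange(0,360,3)):
            rr=np.arange(r0-.006,r0+.006,.0002); X=np.c_[cc[0]+rr*np.cos(a),cc[1]+rr*np.sin(a),np.full(len(rr),zp)]
            uv=proj(P,X).astype(np.float32); v=cv2.remap(g.astype(np.float32),uv[:,0].reshape(1,-1),uv[:,1].reshape(1,-1),cv2.INTER_LINEAR)[0]
            v=cv2.GaussianBlur(v.reshape(1,-1),(0,0),3)[0]; dv=np.gradient(v)*s
            i=dv.argmax(); 
            if dv[i]>1.5: pts.append(X[i,:2])
        pts=np.array(pts); f=fitcirc(pts); cen=f[:2]
    return f,len(pts)
print('nose',center(.088,0,0,.012,1)); print('flange',center(.026,0,0,.034,-1)); 
print('nose depth mean',W[near&(W[...,2]>.084)].mean(0))
f,_=center(.088,0,0,.012,1); cx=f[:2]
# polar height map at shoulder plane
for rr in (.0145,.016,.017):
  row=[];gr=[]
  for a in range(0,360,10):
    X=[cx[0]+rr*np.cos(np.deg2rad(a)),cx[1]+rr*np.sin(np.deg2rad(a)),.076]; u,v=proj(P,[X])[0].round().astype(int); row.append(int(1000*W[v,u,2])); gr.append(int(g[v,u]))
  print(rr,row,'\n',gr)
E
```

```text
nose (array([ 0.61560904, -0.11244453,  0.01149898]), 120)
flange (array([ 0.61562488, -0.11252398,  0.03365121]), 120)
nose depth mean [ 0.572221   -0.11850844  0.2838881 ]
0.0145 [75, 76, 74, 76, 75, 74, 75, 75, 75, 76, 75, 75, 52, 25, 25, 24, 75, 76, 76, 76, 76, 74, 76, 75, 75, 75, 75, 75, 75, 76, 76, 76, 75, 76, 76, 74] 
 [233, 232, 233, 229, 228, 226, 222, 205, 159, 137, 133, 149, 139, 144, 150, 142, 147, 181, 217, 203, 212, 225, 230, 231, 232, 233, 233, 232, 231, 231, 231, 231, 230, 231, 232, 232]
0.016 [76, 75, 76, 340, 74, 75, 74, 74, 75, 75, 75, 74, 76, 25, 25, 25, 75, 75, 74, 75, 74, 75, 76, 75, 76, 75, 74, 75, 76, 76, 75, 75, 75, 75, 76, 76] 
 [219, 225, 219, 213, 219, 213, 207, 205, 180, 130, 129, 159, 151, 148, 150, 152, 158, 167, 224, 221, 212, 213, 222, 223, 223, 223, 228, 226, 228, 225, 224, 217, 216, 226, 225, 227]
0.017 [74, 74, 73, 75, 75, 72, 73, 74, 74, 74, 75, 73, 74, 25, 24, 24, 74, 75, 75, 75, 74, 72, 74, 73, 75, 76, 75, 75, 75, 74, 74, 72, 25, 73, 75, 74] 
 [193, 185, 193, 190, 189, 185, 183, 185, 164, 139, 141, 158, 149, 150, 153, 150, 148, 154, 204, 203, 184, 168, 185, 191, 208, 204, 194, 205, 189, 204, 208, 193, 189, 199, 203, 188]
```

```bash
cat >> h.py <<'E'
def keyangle(P,W,cx,ztop,zlow,r0=.0138,r1=.0172):
    h,w=W.shape[:2]; u,v=np.meshgrid(np.arange(w),np.arange(h)); q=onplane(P,np.stack([u,v],-1).reshape(-1,2),ztop).reshape(h,w,3)
    dx=q[...,0]-cx[0]; dy=q[...,1]-cx[1]; r=np.hypot(dx,dy); low=(W[...,2]<zlow)&(W[...,2]>-.02)
    m=(r>r0)&(r<r1)&low
    return m,dx,dy
E
python3 - <<'E'
from h import *
im,d,P=load('w9'); W=world(P,d); cx=[.6156,-.1125]
m,dx,dy=keyangle(P,W,cx,.076,.06)
a=np.rad2deg(np.arctan2(dy[m],dx[m])); a=a[(a>110)&(a<170)]; print(len(a),np.sort(a).round(0),a.mean(),np.median(a),(a.min()+a.max())/2)
E
```

```text
44 [119. 121. 121. 122. 122. 124. 124. 125. 125. 126. 127. 128. 129. 130.
 131. 132. 133. 134. 134. 135. 136. 136. 137. 138. 139. 139. 140. 141.
 141. 143. 143. 143. 145. 145. 145. 147. 147. 148. 149. 150. 150. 151.
 151. 152.] 136.25005843948364 136.43830802273305 135.7016412991471
```

```bash
python3 -m jog '[0,0,0.1,-0.1,0.1,0.06,1,0,0,0.2,-0.2,0.2,0.12,1,0,0,0.3,-0.3,0.3,0.12,1,0,0,0.4,-0.4,0.4,0.12,1,0,0,0.5,-0.43,0.46,0.12,1]'; python3 -m jog '[0,0,0.1,0,0,0,1,0,0,0.2,0,0,0,1,0,0,0.3,0,0,0,1,0,0,0.3,0,0,0,1]'
python3 - <<'E'
from h import *
st(); grab('wrist','w10'); grab('top','t2'); grab('side','s2')
E
```

```text
time_s: 18.02
tcp_pos: [0.4385, -0.0043, 0.2014]
tcp_rot: [0.001, 0.892, 0.451, 0.002]
ft_force: [0.3, 0.2, 0.3]
grip_width: 0.999
time_s: 18.52
tcp_pos: [0.4394, -0.0053, 0.201]
tcp_rot: [0.001, 0.765, 0.644, 0.001]
ft_force: [0.0, 0.4, -0.4]
grip_width: 1.004
t 18.52 tcp [ 0.4394 -0.0053  0.201 ] psi -9.84 tilt 0.2 F [ 0.01  0.35 -0.36] w 1.004 q [ 0.34  0.16 -0.44  2.09  0.09  0.91 -0.32]
```

View pics/w10.png

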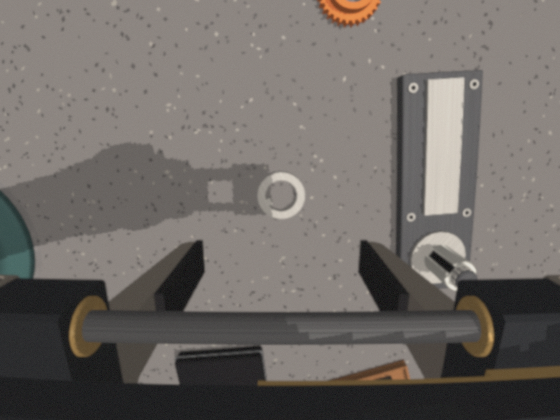

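View pics/t2.png

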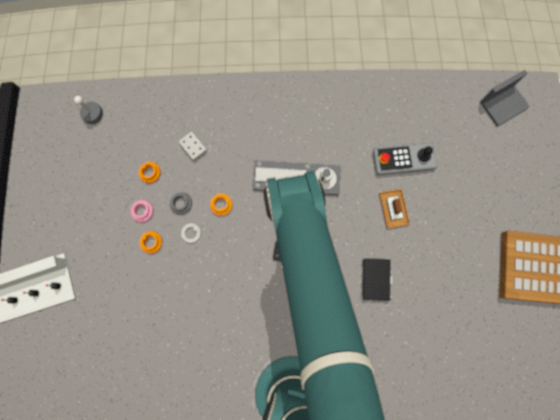

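```bash
cat >> h.py <<'E'
def edgecirc(P,g,c,zp,r0,s,span=.006,thr=1.5,a0=0,a1=360):
    cen=np.array(c,float)
    for it in range(3):
        pts=[]
        for a in np.deg2rad(np.arange(a0,a1,3)):
            rr=np.arange(r0-span,r0+span,.0002); X=np.c_[cen[0]+rr*np.cos(a),cen[1]+rr*np.sin(a),np.full(len(rr),zp)]
            uv=proj(P,X).astype(np.float32); v=cv2.remap(g.astype(np.float32),uv[:,0].reshape(1,-1),uv[:,1].reshape(1,-1),cv2.INTER_LINEAR)[0]
            v=cv2.GaussianBlur(v.reshape(1,-1),(0,0),3)[0]; dv=np.gradient(v)*s; i=dv.argmax()
            if dv[i]>thr: pts.append(X[i,:2])
        f=fitcirc(np.array(pts)); cen=f[:2]
    return f,len(pts)
def tab(P,g,W,c,ztop):
    h,w=g.shape; u,v=np.meshgrid(np.arange(w),np.arange(h)); q=onplane(P,np.stack([u,v],-1).reshape(-1,2),ztop).reshape(h,w,3)
    dx=q[...,0]-c[0]; dy=q[...,1]-c[1]; r=np.hypot(dx,dy)
    m=(r>.0142)&(r<.0178)
    A=np.rad2deg(np.arctan2(dy,dx))
    for k in range(-180,180,12):
        mm=m&(A>=k)&(A<k+12)
        if mm.any(): print(k+6,int(g[mm].mean()),int(1000*np.median(W[mm][:,2])),end=' | ')
    print()
    hi=m&(abs(W[...,2]-ztop)<.004)
    z=np.exp(1j*np.deg2rad(A[hi])); print('tab depth-based angle',np.rad2deg(np.angle(z.mean())),abs(z.mean()),hi.sum())
    return
E
python3 - <<'E'
from h import *
im,d,P=load('w10'); W=world(P,d); g=cv2.cvtColor(im,cv2.COLOR_RGB2GRAY).astype(float)
c=onplane(P,[282,195],.012)[0,:2]; print(c)
f,n=edgecirc(P,g,c,.012,.028,-1); print(f,n)
m=(W[...,2]>.009)&(W[...,2]<.015)&(np.hypot(W[...,0]-f[0],W[...,1]-f[1])<.032); print('depth rect',cv2.minEnclosingCircle(W[m][:,:2].astype(np.float32)))
tab(P,g,W,f[:2],.012)
z=cv2.resize(cv2.cvtColor(im,cv2.COLOR_RGB2BGR)[160:230,235:330],None,fx=8,fy=8,interpolation=cv2.INTER_CUBIC); cv2.imwrite('pics/w10z.png',z)
E
```

```text
[ 0.44042692 -0.00562179]
[ 0.43889925 -0.00610181  0.028048  ] 118
depth rect ((0.43954023718833923, -0.005908607039600611), 0.028269732370972633)
-174 135 11 | -162 146 11 | -150 141 8 | -138 123 1 | -126 123 2 | -114 123 0 | -102 121 4 | -90 115 3 | -78 110 1 | -66 110 0 | -54 109 0 | -42 112 0 | -30 111 0 | -18 112 0 | -6 106 0 | 6 107 0 | 18 118 0 | 30 126 0 | 42 132 0 | 54 138 0 | 66 138 0 | 78 131 0 | 90 138 0 | 102 139 0 | 114 124 0 | 126 120 0 | 138 112 0 | 150 107 0 | 162 104 0 | 174 106 0 | 
tab depth-based angle -154.81531502036046 0.9095003640080143 28
```

View pics/w10z.png

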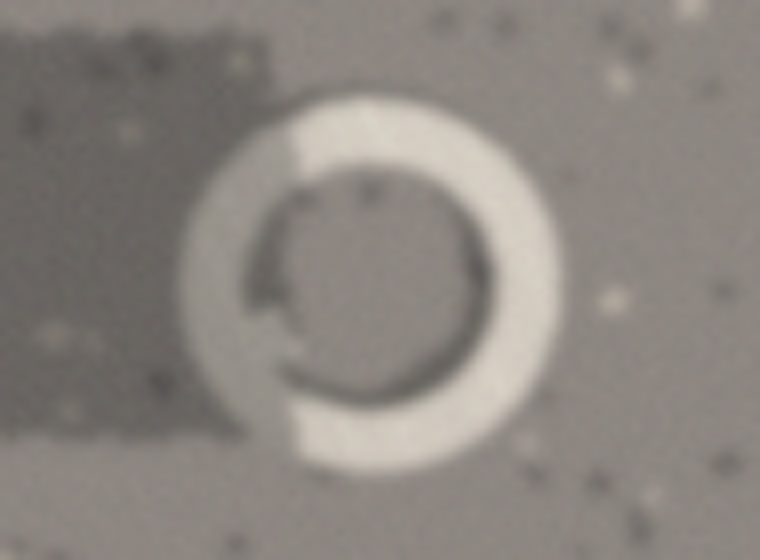

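```bash
python3 -m jog '[0,0,0,0,-0.002,-0.2,1,0,0,0,0,-0.003,-0.4,1,0,0,0,0,-0.003,-0.6,1,0,0,0,0,-0.003,-0.74,1,0,0,0,0,-0.003,-0.76,1]'; python3 -m jog '[0,0,0,0,0,0,1,0,0,0,0,0,0,1]'
python3 - <<'E'
from h import *
st(); goto([.4392,-.006,.0035],-10); grab('wrist','w11')
E
```

```text
time_s: 19.3
tcp_pos: [0.4363, -0.0059, 0.0079]
tcp_rot: [-0.001, 0.765, 0.644, -0.002]
ft_force: [-0.6, -0.1, -0.8]
grip_width: 1.0
time_s: 19.55
tcp_pos: [0.4389, -0.0061, 0.011]
tcp_rot: [0.001, 0.765, 0.644, 0.001]
ft_force: [-0.2, 0.1, 1.3]
grip_width: 1.002
t 19.55 tcp [ 0.4389 -0.0061  0.011 ] psi -9.75 tilt 0.17 F [-0.17  0.07  1.26] w 1.002 q [ 0.2   0.5  -0.31  2.22  0.33  0.47 -0.54]
turn [ 0.     0.002 -0.003] shift [ 0.001  0.    -0.03 ] q7 -0.54
```

View pics/w11.png

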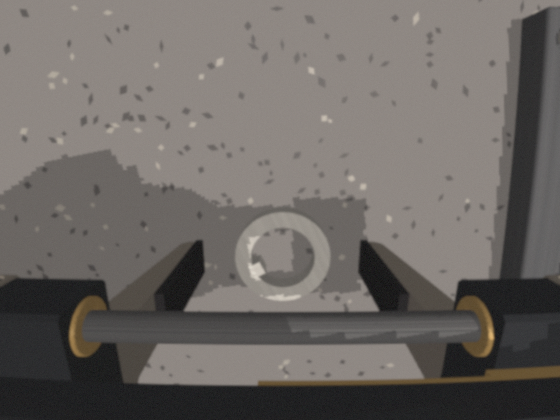

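```bash
python3 -m jog '[0,0,0,0,0,-0.015,1,0,0,0,0,0,-0.029,1,0,0,0,0,0,-0.029,1,0,0,0,0,0,-0.029,-1,0,0,0,0,0,-0.029,-1]' 30; python3 -m jog '[0,0,0,0,0,0,-1,0,0,0,0,0,0,-1,0,0,0,0,0,0,-1,0,0,0,0,0,0,-1]' 30
python3 - <<'E'
from h import *
st(); 
im,d,P=load('w11'); W=world(P,d); g=cv2.cvtColor(im,cv2.COLOR_RGB2GRAY).astype(float)
print(edgecirc(P,g,[.4392,-.006],.012,.028,-1)); tab(P,g,W,[.4392,-.006],.012)
im,d,P=grab('wrist','w12'); W=world(P,d); g=cv2.cvtColor(im,cv2.COLOR_RGB2GRAY).astype(float)
print(edgecirc(P,g,[.4392,-.006],.012,.0188,1)); tab(P,g,W,[.4392,-.006],.012)
E
```

```text
time_s: 20.23
tcp_pos: [0.4376, -0.006, 0.0023]
tcp_rot: [-0.0, 0.764, 0.645, -0.0]
ft_force: [-0.8, 0.2, 1.4]
grip_width: 0.806
time_s: 20.72
tcp_pos: [0.4377, -0.006, 0.0023]
tcp_rot: [0.0, 0.764, 0.645, 0.0]
ft_force: [0.5, -0.4, -0.0]
grip_width: 0.598
t 20.73 tcp [ 0.4377 -0.006   0.0023] psi -9.72 tilt 0.02 F [ 0.55 -0.43 -0.03] w 0.598 q [ 0.19  0.52 -0.3   2.22  0.34  0.45 -0.55]
(array([ 0.43899556, -0.00614241,  0.02799355]), 111)
-174 179 11 | -162 194 11 | -150 155 11 | -138 94 5 | -126 95 6 | -114 96 5 | -102 97 6 | -90 96 6 | -78 95 5 | -66 96 5 | -54 96 4 | -42 95 4 | -30 95 1 | -18 97 0 | -6 99 0 | 6 83 0 | 18 101 0 | 30 103 0 | 42 103 0 | 54 107 0 | 66 132 0 | 78 108 0 | 90 121 0 | 102 135 0 | 114 124 0 | 126 137 0 | 138 137 0 | 150 137 0 | 162 119 0 | 174 99 5 | 
tab depth-based angle -143.00756040136315 0.8097757374249724 145
(array([ 0.43720733, -0.00582878,  0.01859275]), 111)
-174 168 11 | -162 180 11 | -150 125 3 | -138 100 3 | -126 100 5 | -114 101 6 | -102 101 6 | -90 101 7 | -78 102 7 | -66 105 8 | -54 110 8 | -42 113 8 | -30 113 7 | -18 117 7 | -6 118 5 | 6 111 1 | 18 117 0 | 30 120 0 | 42 117 0 | 54 114 0 | 66 110 0 | 78 91 0 | 90 103 0 | 102 106 0 | 114 106 0 | 126 142 0 | 138 143 0 | 150 143 0 | 162 128 0 | 174 111 6 | 
tab depth-based angle -82.0314880515948 0.4283508200353912 257
```

View pics/w12.png

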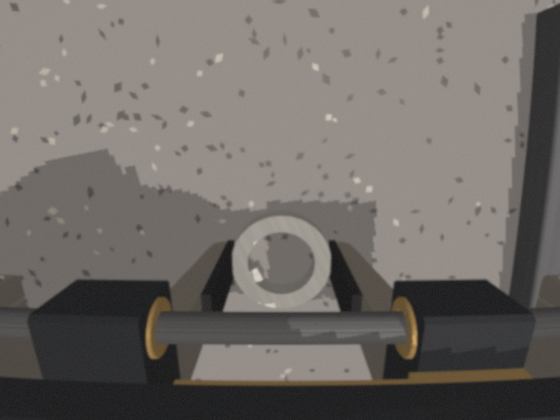

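```bash
cat >> h.py <<'E'
def tabfine(P,g,c,ztop,lo,hi,r=(.0145,.0155,.0165),sign=1):
    A=np.arange(lo,hi,1.0); v=0
    for rr in r:
        X=np.c_[c[0]+rr*np.cos(np.deg2rad(A)),c[1]+rr*np.sin(np.deg2rad(A)),np.full(len(A),ztop)]
        uv=proj(P,X).astype(np.float32); v=v+cv2.remap(g.astype(np.float32),uv[:,0].reshape(1,-1),uv[:,1].reshape(1,-1),cv2.INTER_LINEAR)[0]/len(r)
    v=cv2.GaussianBlur(v.reshape(1,-1),(0,0),2)[0]; dv=np.gradient(v)*sign; a,b=A[dv.argmax()],A[dv.argmin()]
    print('tab edges',a,b,'mid',(a+b)/2,'width',b-a); return v
E
python3 - <<'E'
from h import *
for t,c in(('w10',[.4392,-.006]),('w11',[.4390,-.0061]),('w12',[.4373,-.0058])):
    im,d,P=load(t); g=cv2.cvtColor(im,cv2.COLOR_RGB2GRAY).astype(float); print(t,tabfine(P,g,c,.012,-205,-125)[::5].round())
E
```

```text
tab edges -179.0 -147.0 mid -163.0 width 32.0
w10 [105. 104. 103. 101. 103. 116. 133. 141. 143. 145. 146. 144. 136. 130.
 127. 127.]
tab edges -179.0 -148.0 mid -163.5 width 31.0
w11 [135. 125. 106.  97. 100. 133. 184. 195. 194. 195. 193. 165. 113.  95.
  94.  95.]
tab edges -179.0 -148.0 mid -163.5 width 31.0
w12 [142. 133. 114. 103. 105. 141. 192. 200. 200. 203. 200. 170. 115. 100.
  99. 100.]
```

```bash
python3 -m jog '[0,0,0,0,0,0.2,-1,0,0,0,0,0,0.4,-1,0,0,-0.1,0.1,-0.1,0.6,-1,0,0,-0.2,0.2,-0.25,0.7,-1,0,0,-0.3,0.3,-0.4,0.7,-1]' 30; python3 -m jog '[0,0,-0.1,0.1,-0.1,0,-1,0,0,-0.2,0.15,-0.12,0,-1,0,0,-0.3,0.15,-0.12,0,-1,0,0,-0.372,0.15,-0.12,0,-1,0,0,-0.372,0.15,-0.12,0,-1]' 30;  python3 - <<'E'
from h import *
st(); im,d,P=grab('wrist','w13'); W=world(P,d); g=cv2.cvtColor(im,cv2.COLOR_RGB2GRAY).astype(float)
print('nose',edgecirc(P,g,[.6156,-.1125],.088,.012,1)); print('flange',edgecirc(P,g,[.6156,-.1125],.026,.034,-1))
for t in('w9','w13'):
    im,d,P=load(t); W=world(P,d)
    for r0,r1 in((.0135,.0155),(.0138,.0172),(.015,.0175)):
        m,dx,dy=keyangle(P,W,[.6156,-.1125],.076,.06,r0,r1); a=np.arctan2(dy[m],dx[m]); k=np.deg2rad(136)
        s=abs(a-k)<.6; print(t,s.sum(),np.rad2deg(a[s].mean()),np.rad2deg([a[s].min(),a[s].max()]))
E
```

```text
time_s: 21.4
tcp_pos: [0.5145, -0.1074, 0.1799]
tcp_rot: [0.002, 0.895, 0.446, 0.002]
ft_force: [0.3, 0.2, -1.5]
grip_width: 0.598
time_s: 22.02
tcp_pos: [0.5496, -0.1359, 0.1768]
tcp_rot: [-0.0, 0.985, 0.173, -0.001]
ft_force: [-0.7, -0.9, -1.5]
grip_width: 0.599
t 22.02 tcp [ 0.5496 -0.1359  0.1768] psi -70.12 tilt 0.07 F [-0.71 -0.89 -1.54] w 0.599 q [ 0.32  0.38 -0.17  1.84  0.08  0.93 -1.11]
nose (array([ 0.61557737, -0.11240681,  0.01148668]), 120)
flange (array([ 0.61563341, -0.11250169,  0.03366233]), 120)
w9 23 135.59958203539955 [119.28979921 152.11348339]
w9 44 136.25005843948364 [119.28979921 152.11348339]
w9 34 138.39857339384315 [120.96934208 164.66487158]
w13 23 136.32746772877368 [119.9811534  152.37172659]
w13 42 136.3277154283423 [119.9811534  152.37172659]
w13 35 138.01915878462427 [121.78429974 160.53000045]
```

View pics/w13.png

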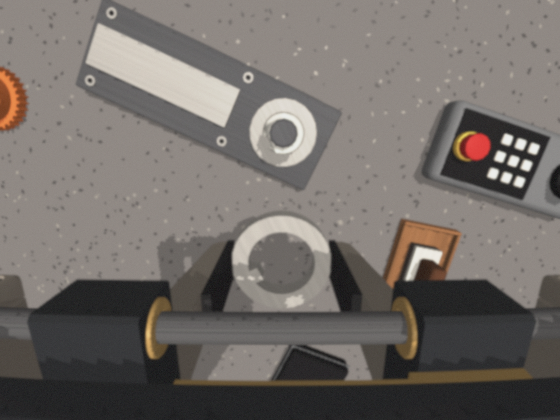

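```bash
python3 -m jog '[0,0,0,0.1,0.04,0,-1,0,0,0,0.2,0.08,0,-1,0,0,0,0.264,0.094,0,-1,0,0,0,0.264,0.094,0,-1,0,0,0,0.264,0.094,-0.1,-1]' 30; python3 -m jog '[0,0,0,0,0,-0.1,-1,0,0,0,0,0,-0.18,-1,0,0,0,0,0,-0.18,-1,0,0,0,0,0,-0.18,-1]' 30;  python3 - <<'E'
from h import *
st(); goto([.6157,-.1125,.09],-70); im,d,P=grab('wrist','w14')
E
```

```text
time_s: 22.7
tcp_pos: [0.6168, -0.1131, 0.1536]
tcp_rot: [0.001, 0.985, 0.172, 0.002]
ft_force: [-0.3, -0.7, -1.3]
grip_width: 0.599
time_s: 23.2
tcp_pos: [0.6165, -0.1127, 0.1081]
tcp_rot: [0.0, 0.985, 0.172, 0.001]
ft_force: [0.5, -0.4, -0.8]
grip_width: 0.596
t 23.2 tcp [ 0.6165 -0.1127  0.1081] psi -70.19 tilt 0.06 F [ 0.47 -0.39 -0.83] w 0.596 q [ 0.25  0.56 -0.16  1.74  0.11  0.86 -1.19]
turn [0.    0.001 0.002] shift [-0.003  0.001 -0.072] q7 -1.19
```

View pics/w14.png

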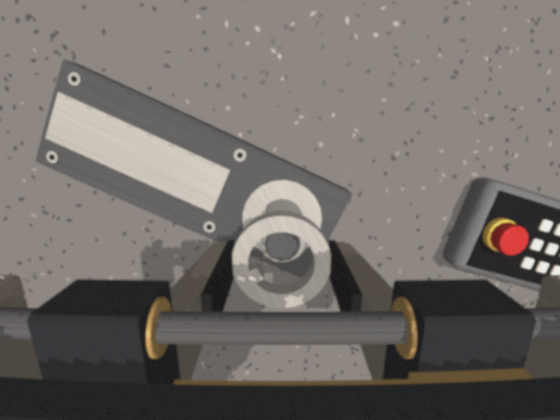

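```bash
python3 -m jog '[0,0,0.002,-0.003,0.001,-0.05,-1,0,0,0.002,-0.003,0.001,-0.09,-1,0,0,0.002,-0.003,0.001,-0.09,-1]' 30; python3 -m jog '[0,0,0,0,0,-0.02,-1,0,0,0,0,0,-0.02,-1]'; python3 -m jog '[0,0,0,0,0,-0.012,-1,0,0,0,0,0,-0.012,-1]';python3 -c "
from h import *
st()"
```

```text
time_s: 23.62
tcp_pos: [0.6144, -0.1122, 0.0834]
tcp_rot: [-0.0, 0.985, 0.174, -0.001]
ft_force: [-0.4, 0.6, -1.1]
grip_width: 0.592
time_s: 23.88
tcp_pos: [0.6152, -0.1123, 0.0795]
tcp_rot: [-0.0, 0.985, 0.174, -0.0]
ft_force: [-0.4, 0.9, -1.2]
grip_width: 0.598
time_s: 24.12
tcp_pos: [0.6155, -0.1123, 0.0768]
tcp_rot: [0.0, 0.985, 0.173, 0.0]
ft_force: [0.3, -0.4, -1.7]
grip_width: 0.6
t 24.12 tcp [ 0.6155 -0.1123  0.0768] psi -70.02 tilt 0.02 F [ 0.34 -0.35 -1.66] w 0.6 q [ 0.24  0.6  -0.15  1.75  0.12  0.8  -1.19]
```

```bash
python3 -m jog '[0,0,0,0,0,-0.012,-1,0,0,0,0,0,-0.012,-1]'|sed -n '2p;4p'; python3 -m jog '[0,0,0,0,0,-0.016,-1,0,0,0,0,0,-0.016,-1]'|sed -n '2p;4p'; python3 -m jog '[0,0,0,0,0,-0.02,-1,0,0,0,0,0,-0.02,-1]'|sed -n '2p;4p'
```

```text
tcp_pos: [0.6159, -0.1126, 0.0739]
ft_force: [1.7, -1.2, -1.2]
tcp_pos: [0.6159, -0.1127, 0.0697]
ft_force: [3.0, -1.9, -2.5]
tcp_pos: [0.6159, -0.1127, 0.0646]
ft_force: [4.7, -1.3, -1.9]
```

```bash
python3 -m jog '[0,0,0,0.002,-0.001,-0.02,-1,0,0,0,0.002,-0.001,-0.04,-1,0,0,0,0.002,-0.001,-0.04,-1]'|sed -n '2p;4p'; python3 -m jog '[0,0,0,0,0,-0.025,-1,0,0,0,0,0,-0.04,-1,0,0,0,0,0,-0.04,-1]'|sed -n '2p;4p'; python3 -c "
from h import *
st()"
```

```text
tcp_pos: [0.6159, -0.1126, 0.0542]
ft_force: [4.3, -1.7, -2.7]
tcp_pos: [0.6159, -0.1126, 0.0444]
ft_force: [4.6, -3.5, -3.1]
t 25.62 tcp [ 0.6159 -0.1126  0.0444] psi -70.02 tilt 0.01 F [ 4.62 -3.47 -3.1 ] w 0.598 q [ 0.24  0.64 -0.15  1.76  0.13  0.74 -1.2 ]
```

```bash
python3 -m jog '[0,0,0,0.004,-0.002,-0.025,-1,0,0,0,0.004,-0.002,-0.05,-1,0,0,0,0.004,-0.002,-0.05,-1]'|sed -n '2p;4p'; python3 -m jog '[0,0,0,0,0,-0.01,-1,0,0,0,0,0,-0.01,-1]'|sed -n '2p;4p'; python3 -c "
from h import *
st()"
```

```text
tcp_pos: [0.616, -0.1127, 0.0312]
ft_force: [1.3, -0.5, -2.5]
tcp_pos: [0.6161, -0.1127, 0.0294]
ft_force: [0.3, -0.5, -1.3]
t 26.25 tcp [ 0.6161 -0.1127  0.0294] psi -70.01 tilt 0.1 F [ 0.29 -0.46 -1.34] w 0.594 q [ 0.23  0.67 -0.14  1.77  0.13  0.72 -1.2 ]
```

```bash
python3 -m jog '[0,0,0,0,0,-0.004,-1,0,0,0,0,0,-0.004,-1]'|sed -n '2p;4p'; python3 -m jog '[0,0,0,0,0,0,0.6,0,0,0,0,0,0,0.6,0,0,0,0,0,0,0.6,0,0,0,0,0,0,0.6]'; python3 -m jog '[0,0,0,0,0,0.15,0.6,0,0,0,0,0,0.3,0.6,0,0,0,0,0,0.5,0.6,0,0,0,-0.1,0,0.65,1,0,0,0,-0.2,-0.05,0.65,1]';python3 -c "
from h import *
st(); im,d,P=grab('wrist','w15'); grab('top','t3')"
```

```text
tcp_pos: [0.6166, -0.1129, 0.0287]
ft_force: [0.7, 0.4, -0.9]
time_s: 27.0
tcp_pos: [0.6169, -0.113, 0.0289]
tcp_rot: [0.0, 0.985, 0.174, 0.0]
ft_force: [0.8, -0.7, 0.1]
grip_width: 0.799
time_s: 27.62
tcp_pos: [0.5686, -0.1248, 0.1949]
tcp_rot: [0.001, 0.985, 0.175, 0.003]
ft_force: [-0.4, -0.5, 0.5]
grip_width: 0.991
t 27.62 tcp [ 0.5686 -0.1248  0.1949] psi -69.9 tilt 0.39 F [-0.42 -0.46  0.48] w 0.991 q [ 0.3   0.38 -0.18  1.79  0.08  0.97 -1.13]
```

View pics/w15.png

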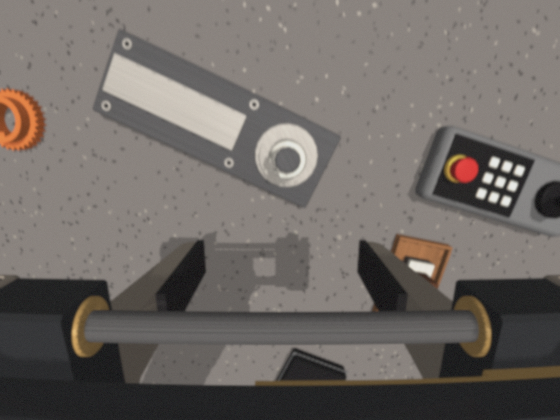

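View pics/t3.png

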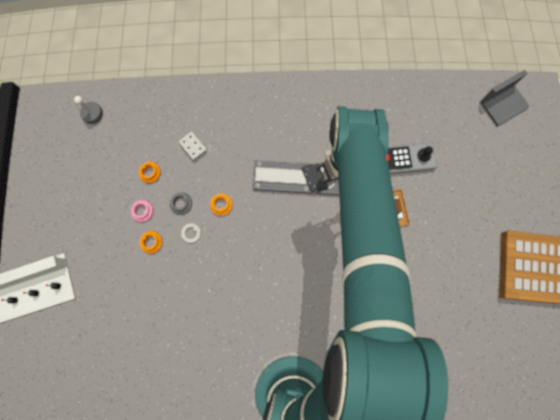

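Run:
```python
from h import *
im,d,P=load('w15'); W=world(P,d); c=np.array([.6158,-.1125]); r=np.hypot(W[...,0]-c[0],W[...,1]-c[1])
m=(r>.021)&(r<.027); q=W[m&(W[...,2]<.1)]; print(np.percentile(q[:,2],[5,25,50,75,95]))
A=np.c_[q[:,:2]-c,np.ones(len(q))]; print(np.linalg.lstsq(A,q[:,2],rcond=None)[0], m.sum())
g=cv2.cvtColor(im,cv2.COLOR_RGB2GRAY).astype(float); print(edgecirc(P,g,c,.038,.028,-1,span=.004,thr=1))
goto([.466,.286,.2],-70)
```

```text
[0.0365627  0.03735869 0.03783481 0.03831748 0.0389967 ]
[ 0.00691149 -0.00027872  0.03782102] 6204
(array([ 0.61767506, -0.11347036,  0.03009174]), 99)
turn [0.001 0.    0.002] shift [-0.396  1.654  0.031] q7 -1.13
```

```bash
python3 -m jog '[0,0,0,-0.05,0.2,0.02,1,0,0,0,-0.1,0.4,0.02,1,0,0,0,-0.15,0.6,0.02,1,0,0,0,-0.2,0.8,0.02,1,0,0,0,-0.2,0.82,0.02,1]'; python3 -m jog '[0,0,0,-0.05,0.2,0,1,0,0,0,-0.1,0.4,0,1,0,0,0,-0.15,0.6,0,1,0,0,0,-0.2,0.8,0,1,0,0,0,-0.2,0.82,0,1]'; python3 -m jog '[0,0,0,0,0,0,1,0,0,0,0,0,0,1]'
python3 - <<'E'
from h import *
st(); grab('wrist','w16')
E
```

```text
time_s: 28.35
tcp_pos: [0.516, 0.0844, 0.1962]
tcp_rot: [-0.001, 0.984, 0.177, -0.0]
ft_force: [-0.3, -1.0, -0.6]
grip_width: 1.001
time_s: 28.98
tcp_pos: [0.4657, 0.2883, 0.196]
tcp_rot: [-0.001, 0.984, 0.176, -0.0]
ft_force: [0.6, -0.7, -0.4]
grip_width: 0.998
time_s: 29.22
tcp_pos: [0.4678, 0.2825, 0.196]
tcp_rot: [0.001, 0.985, 0.172, -0.0]
ft_force: [-0.1, -0.2, -0.4]
grip_width: 1.0
t 29.23 tcp [0.4678 0.2825 0.196 ] psi -70.19 tilt 0.06 F [-0.06 -0.16 -0.43] w 1.0 q [-0.31  0.35 -0.36  1.86  0.15  0.97 -1.96]
```

View pics/w16.png

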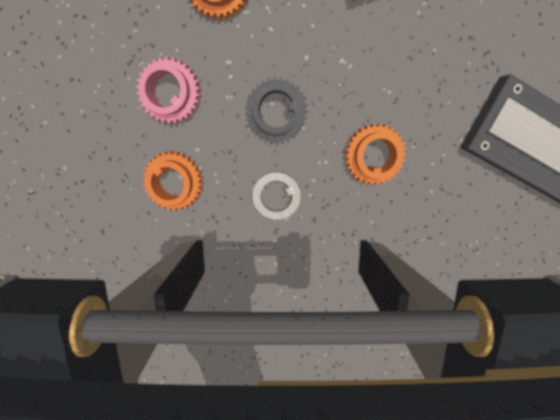

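Spacer B is at (277,196) with its tab at (290,190). The dark gear is at (276,111) with its tab near (290,103).

Run:
```python
from h import *
im,d,P=load('w16'); W=world(P,d); g=cv2.cvtColor(im,cv2.COLOR_RGB2GRAY).astype(float)
c=onplane(P,[277,196],.012)[0,:2]
f,n=edgecirc(P,g,c,.012,.028,-1); print(f,n)
tab(P,g,W,f[:2],.012)
tabfine(P,g,f,.012,-100,20)
c=onplane(P,[276,111],.028)[0,:2]; m=(W[...,2]>.024)&(W[...,2]<.033)&(np.hypot(W[...,0]-c[0],W[...,1]-c[1])<.032); cc=cv2.minEnclosingCircle(W[m][:,:2].astype(np.float32)); print('gear',c,cc); tab(P,g,W,cc[0],.028)
goto([f[0],f[1],.011],-70)
```

```text
[0.46403994 0.28824199 0.0279529 ] 120
-174 122 2 | -162 123 1 | -150 122 1 | -138 121 2 | -126 122 2 | -114 121 -1 | -102 114 0 | -90 111 0 | -78 110 0 | -66 136 0 | -54 186 11 | -42 187 12 | -30 138 4 | -18 119 0 | -6 125 0 | 6 127 0 | 18 125 0 | 30 126 0 | 42 129 0 | 54 133 0 | 66 124 0 | 78 132 0 | 90 137 0 | 102 131 0 | 114 130 0 | 126 128 0 | 138 127 0 | 150 125 0 | 162 123 0 | 174 121 3 | 
tab depth-based angle -59.03737284626698 0.6388478163385141 28
tab edges -64.0 -33.0 mid -48.5 width 31.0
gear [0.55267135 0.31957394] ((0.555171012878418, 0.3201344609260559), 0.02539549022912979)
-174 129 0 | -162 129 0 | -150 130 0 | -138 128 0 | -126 127 0 | -114 112 0 | -102 99 0 | -90 95 0 | -78 80 20 | -66 102 28 | -54 103 27 | -42 87 0 | -30 79 0 | -18 72 0 | -6 73 0 | 6 69 2 | 18 71 1 | 30 69 3 | 42 71 1 | 54 74 0 | 66 71 3 | 78 80 2 | 90 93 0 | 102 110 0 | 114 117 0 | 126 118 0 | 138 116 0 | 150 127 0 | 162 129 0 | 174 130 0 | 
tab depth-based angle -61.43532854989189 0.9874684646242637 33
turn [ 0.001 -0.     0.002] shift [-0.015  0.023 -0.74 ] q7 -1.96
```

```bash
python3 -m jog '[0,0,0,-0.015,0.023,-0.2,1,0,0,0,-0.015,0.023,-0.4,1,0,0,0,-0.015,0.023,-0.6,1,0,0,0,-0.015,0.023,-0.72,1,0,0,0,-0.015,0.023,-0.73,1]'; python3 -m jog '[0,0,0,0,0,0,1,0,0,0,0,0,0,1]'
python3 - <<'E'
from h import *
st();im,d,P=grab('wrist','w17'); g=cv2.cvtColor(im,cv2.COLOR_RGB2GRAY).astype(float)
f,n=edgecirc(P,g,[.464,.2882],.012,.028,-1); print(f,n);tabfine(P,g,f,.012,-100,20); goto([f[0],f[1],.0035],-70)
E
```

```text
time_s: 29.9
tcp_pos: [0.4622, 0.2881, 0.0119]
tcp_rot: [0.001, 0.985, 0.173, -0.002]
ft_force: [-0.4, -0.1, -0.2]
grip_width: 0.997
time_s: 30.15
tcp_pos: [0.4643, 0.2906, 0.0154]
tcp_rot: [-0.001, 0.985, 0.173, 0.001]
ft_force: [-0.1, -0.3, 0.5]
grip_width: 1.0
t 30.15 tcp [0.4643 0.2906 0.0154] psi -70.05 tilt 0.17 F [-0.09 -0.26  0.54] w 1.0 q [-0.4   0.61 -0.28  1.96  0.28  0.61 -2.09]
[0.46406585 0.28815993 0.02799074] 116
tab edges -64.0 -33.0 mid -48.5 width 31.0
turn [-0.001  0.002  0.   ] shift [-0.    -0.01  -0.047] q7 -2.09
```

View pics/w17.png

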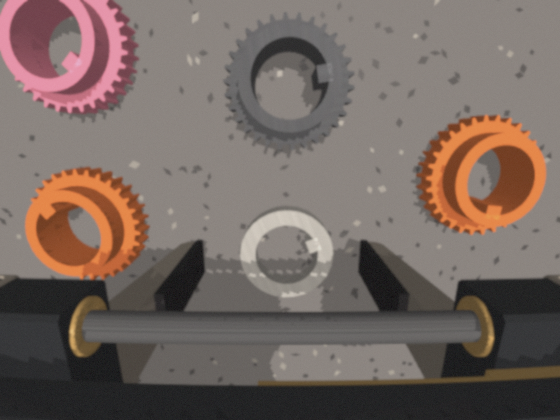

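```bash
python3 -m jog '[0,0,0,0,-0.008,-0.02,1,0,0,0,0,-0.008,-0.045,1,0,0,0,0,-0.008,-0.045,1,0,0,0,0,-0.008,-0.045,-1,0,0,0,0,-0.008,-0.045,-1]' 30; python3 -m jog '[0,0,0,0,0,0,-1,0,0,0,0,0,0,-1,0,0,0,0,0,0,-1,0,0,0,0,0,0,-1]' 30
python3 - <<'E'
from h import *
st();im,d,P=grab('wrist','w18'); g=cv2.cvtColor(im,cv2.COLOR_RGB2GRAY).astype(float)
f,n=edgecirc(P,g,[.464,.2882],.012,.0188,1); print(f,n);tabfine(P,g,f,.012,-100,20)
E
```

```text
time_s: 30.82
tcp_pos: [0.4631, 0.2883, 0.0026]
tcp_rot: [-0.0, 0.985, 0.174, 0.0]
ft_force: [-0.1, -0.2, -0.6]
grip_width: 0.803
time_s: 31.32
tcp_pos: [0.4631, 0.2882, 0.0026]
tcp_rot: [0.0, 0.985, 0.173, 0.0]
ft_force: [0.0, 0.4, 1.2]
grip_width: 0.596
t 31.32 tcp [0.4631 0.2882 0.0026] psi -70.02 tilt 0.01 F [0.01 0.36 1.23] w 0.596 q [-0.4   0.63 -0.27  1.97  0.29  0.58 -2.09]
[0.46369872 0.28937695 0.01864128] 120
tab edges -63.0 -33.0 mid -48.0 width 30.0
```

```bash
python3 -m jog '[0,0,0,0,0,0.2,-1,0,0,0,0,0,0.4,-1,0,0,0.1,0.05,-0.1,0.6,-1,0,0,0.2,0.1,-0.25,0.65,-1,0,0,0.3,0.15,-0.4,0.65,-1]' 30; python3 -m jog '[0,0,0.1,0.05,-0.2,0,-1,0,0,0.2,0.1,-0.4,0,-1,0,0,0.3,0.15,-0.6,0,-1,0,0,0.4,0.2,-0.8,0,-1,0,0,0.55,0.25,-0.9,0,-1]' 30;python3 -m jog '[0,0,0.11,0.05,-0.1,0,-1,0,0,0.22,0.1,-0.2,0,-1,0,0,0.33,0.15,-0.25,0,-1,0,0,0.44,0.2,-0.25,0,-1,0,0,0.55,0.2,-0.25,0,-1]' 30;  python3 - <<'E'
from h import *
st(); goto([.6171,-.1123,.12],114.4)
E
```

```text
time_s: 32.0
tcp_pos: [0.5016, 0.1875, 0.1666]
tcp_rot: [0.0, 0.916, 0.401, 0.001]
ft_force: [0.2, -0.5, -0.7]
grip_width: 0.601
time_s: 32.62
tcp_pos: [0.5629, -0.0405, 0.1646]
tcp_rot: [0.0, 0.683, 0.73, -0.001]
ft_force: [1.1, 0.8, -1.5]
grip_width: 0.595
time_s: 33.25
tcp_pos: [0.6134, -0.0995, 0.1644]
tcp_rot: [-0.0, 0.313, 0.95, 0.0]
ft_force: [-1.2, -0.8, -1.2]
grip_width: 0.601
t 33.25 tcp [ 0.6134 -0.0995  0.1644] psi 53.52 tilt 0.04 F [-1.15 -0.75 -1.23] w 0.601 q [ 0.61  0.59 -0.7   1.69  0.43  1.03  0.7 ]
turn [-0.    -0.     0.676] shift [ 0.015 -0.051 -0.178] q7 0.7
```

```bash
python3 -m jog '[0,0,0.11,0.015,-0.05,0,-1,0,0,0.22,0.015,-0.05,0,-1,0,0,0.33,0.015,-0.05,0,-1,0,0,0.44,0.015,-0.05,0,-1,0,0,0.55,0.015,-0.05,0,-1]' 30;python3 -m jog '[0,0,0.11,0,0,-0.1,-1,0,0,0.126,0,0,-0.2,-1,0,0,0.126,0,0,-0.22,-1,0,0,0.126,0,0,-0.22,-1]' 30;  python3 - <<'E'
from h import *
st(); goto([.6171,-.1123,.09],114.4);im,d,P=grab('wrist','w19'); g=cv2.cvtColor(im,cv2.COLOR_RGB2GRAY).astype(float)
zt=ctrl.get_obs()['tcp_pos'][2]+.0097
f,n=edgecirc(P,g,[.616,-.1125],zt,.0188,1); print(f,n);tabfine(P,g,f,zt,80,190)
print('nose',edgecirc(P,g,[.6156,-.1125],.088,.012,1))
E
```

```text
time_s: 33.88
tcp_pos: [0.6165, -0.1119, 0.1646]
tcp_rot: [-0.0, -0.114, 0.994, 0.0]
ft_force: [0.2, 0.1, -1.3]
grip_width: 0.598
time_s: 34.38
tcp_pos: [0.6167, -0.1116, 0.1097]
tcp_rot: [-0.0, -0.208, 0.978, 0.0]
ft_force: [0.5, -0.6, 0.1]
grip_width: 0.597
t 34.38 tcp [ 0.6167 -0.1116  0.1097] psi 113.99 tilt 0.04 F [ 0.5  -0.6   0.11] w 0.597 q [ 0.73  0.74 -0.88  1.7   0.66  1.02  1.61]
turn [-0.    -0.     0.005] shift [ 0.001 -0.003 -0.079] q7 1.61
[ 0.61474785 -0.11158142  0.01843006] 119
tab edges 121.0 150.0 mid 135.5 width 29.0
nose (array([ 0.61573816, -0.11235096,  0.01070881]), 120)
```

View pics/w19.png

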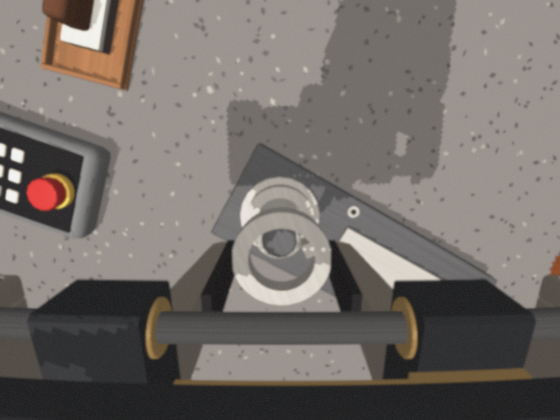

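```bash
python3 -m jog '[0,0,0.005,0.002,-0.003,-0.05,-1,0,0,0.005,0.002,-0.003,-0.09,-1,0,0,0.005,0.002,-0.003,-0.09,-1]' 30|sed -n '2p;4p'; python3 -m jog '[0,0,0,0,0,-0.02,-1,0,0,0,0,0,-0.02,-1]'|sed -n '2p;4p'; python3 -m jog '[0,0,0,0,0,-0.016,-1,0,0,0,0,0,-0.016,-1]'|sed -n '2p;4p';python3 -m jog '[0,0,0,0,0,-0.008,-1,0,0,0,0,0,-0.008,-1]'|sed -n '2p;4p';python3 -c "
from h import *
st()"
```

```text
tcp_pos: [0.6166, -0.1126, 0.0864]
ft_force: [0.1, -0.4, -1.4]
tcp_pos: [0.6172, -0.1126, 0.0823]
ft_force: [-0.1, 0.5, -1.1]
tcp_pos: [0.6171, -0.1126, 0.0783]
ft_force: [0.2, 0.0, -0.5]
tcp_pos: [0.6172, -0.1126, 0.0764]
ft_force: [-0.7, -0.0, -1.0]
t 35.55 tcp [ 0.6172 -0.1126  0.0764] psi 114.52 tilt 0.01 F [-0.65 -0.02 -0.98] w 0.598 q [ 0.71  0.78 -0.85  1.72  0.7   0.97  1.59]
```

```bash
python3 -m jog '[0,0,0,0,0,-0.016,-1,0,0,0,0,0,-0.016,-1]'|sed -n '2p;4p'; python3 -m jog '[0,0,0,0,0,-0.02,-1,0,0,0,0,0,-0.03,-1,0,0,0,0,0,-0.03,-1]'|sed -n '2p;4p'; python3 -m jog '[0,0,0,0,0,-0.02,-1,0,0,0,0,0,-0.04,-1,0,0,0,0,0,-0.04,-1]'|sed -n '2p;4p'
```

```text
tcp_pos: [0.617, -0.1126, 0.0721]
ft_force: [-0.2, -0.2, -0.8]
tcp_pos: [0.6171, -0.1125, 0.0647]
ft_force: [-0.4, -0.3, -1.0]
tcp_pos: [0.6169, -0.1126, 0.0544]
ft_force: [1.0, -0.2, -1.1]
```

```bash
python3 -m jog '[0,0,0,0,0,-0.025,-1,0,0,0,0,0,-0.048,-1,0,0,0,0,0,-0.048,-1]'|sed -n '2p;4p'; python3 -m jog '[0,0,0,0,0,-0.004,-1,0,0,0,0,0,-0.004,-1]'|sed -n '2p;4p'; python3 -m jog '[0,0,0,0,0,-0.003,-1,0,0,0,0,0,-0.003,-1]'|sed -n '2p;4p'
```

```text
tcp_pos: [0.6169, -0.1125, 0.0423]
ft_force: [-0.2, 0.2, -1.6]
tcp_pos: [0.6174, -0.1125, 0.0421]
ft_force: [-0.5, -0.3, -1.1]
tcp_pos: [0.6173, -0.1126, 0.0413]
ft_force: [-0.2, 0.1, -0.3]
```

```bash
python3 -m jog '[0,0,0,0,0,-0.002,-1,0,0,0,0,0,-0.002,0.6,0,0,0,0,0,-0.002,0.6,0,0,0,0,0,-0.002,0.6,0,0,0,0,0,-0.002,0.6]'; python3 -m jog '[0,0,0,0,0,0,0.6,0,0,0,0,0,0.15,0.6,0,0,0,0,0,0.3,0.6,0,0,0,0,0,0.45,0.6,0,0,0,0,0,0.6,1]';python3 -m jog '[0,0,-0.1,0.1,0.05,0,1,0,0,-0.2,0.24,0.1,0,1,0,0,-0.2,0.24,0.1,0,1,0,0,-0.2,0.24,0.1,0,1]'; python3 -c "
from h import *
st(); im,d,P=grab('wrist','w20'); W=world(P,d); c=np.array([.6158,-.1125]); r=np.hypot(W[...,0]-c[0],W[...,1]-c[1])
m=(r>.021)&(r<.027); q=W[m&(W[...,2]<.1)]; print(np.percentile(q[:,2],[5,25,50,75,95]))
A=np.c_[q[:,:2]-c,np.ones(len(q))]; print(np.linalg.lstsq(A,q[:,2],rcond=None)[0], m.sum())
"
```

```text
time_s: 38.05
tcp_pos: [0.6174, -0.1126, 0.0409]
tcp_rot: [0.0, -0.212, 0.977, -0.0]
ft_force: [0.3, 0.0, 0.4]
grip_width: 0.798
time_s: 38.67
tcp_pos: [0.6172, -0.1125, 0.192]
tcp_rot: [0.0, -0.212, 0.977, -0.0]
ft_force: [0.1, 0.0, 0.4]
grip_width: 0.886
time_s: 39.17
tcp_pos: [0.6766, -0.0875, 0.1904]
tcp_rot: [-0.001, -0.058, 0.998, -0.0]
ft_force: [0.6, 1.2, -0.8]
grip_width: 0.999
t 39.17 tcp [ 0.6766 -0.0875  0.1904] psi 96.61 tilt 0.07 F [ 0.57  1.22 -0.77] w 0.999 q [ 0.62  0.71 -0.84  1.5   0.55  1.19  1.37]
[0.04847331 0.04924635 0.04977284 0.05024576 0.05107622]
[-0.00394456 -0.00206218  0.0497703 ] 947
```

View pics/w20.png

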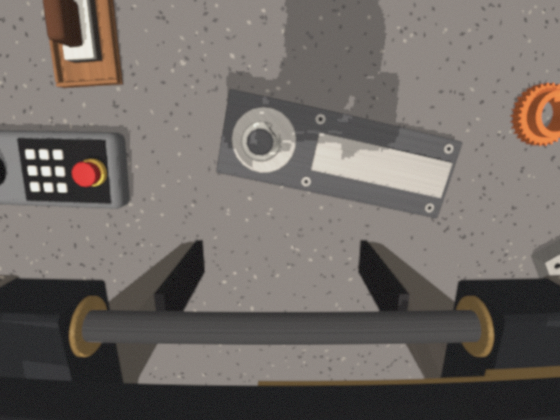

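```bash
python3 -m jog '[0,0,-0.1,-0.05,0.2,0,1,0,0,-0.2,-0.1,0.4,0,1,0,0,-0.3,-0.15,0.6,0,1,0,0,-0.4,-0.2,0.8,0,1,0,0,-0.4,-0.24,0.82,0,1]'; python3 -m jog '[0,0,0,-0.05,0.2,0,1,0,0,0,-0.1,0.4,0,1,0,0,0,-0.15,0.6,0,1,0,0,0,-0.2,0.8,0,1,0,0,0,-0.24,0.81,0,1]'; python3 -m jog '[0,0,0,0,0,0,1,0,0,0,0,0,0,1]'
python3 - <<'E'
from h import *
st(); grab('wrist','w21')
E
```

```text
time_s: 39.85
tcp_pos: [0.6154, 0.1218, 0.1915]
tcp_rot: [-0.0, 0.251, 0.968, 0.001]
ft_force: [0.6, -0.6, 0.6]
grip_width: 1.001
time_s: 40.48
tcp_pos: [0.5554, 0.3227, 0.1909]
tcp_rot: [-0.001, 0.252, 0.968, 0.001]
ft_force: [0.6, -0.6, -0.5]
grip_width: 0.998
time_s: 40.72
tcp_pos: [0.5588, 0.317, 0.1906]
tcp_rot: [0.0, 0.256, 0.967, -0.001]
ft_force: [0.8, -0.5, -0.7]
grip_width: 1.002
t 40.73 tcp [0.5588 0.317  0.1906] psi 60.33 tilt 0.1 F [ 0.79 -0.45 -0.75] w 1.002 q [-0.05  0.61 -0.75  1.61  0.45  1.11  0.14]
```

View pics/w21.png

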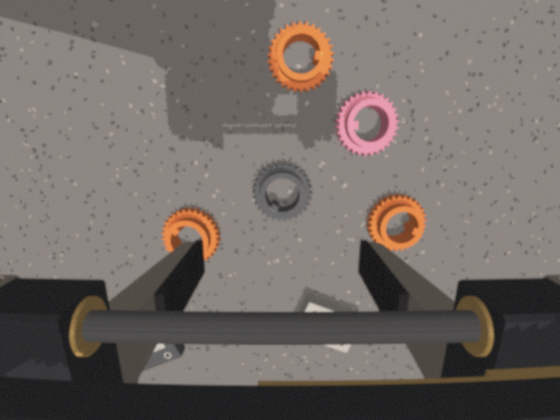

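Run:
```python
from h import *
im,d,P=load('w21'); W=world(P,d); g=cv2.cvtColor(im,cv2.COLOR_RGB2GRAY).astype(float)
def blob(u,v):
    c=onplane(P,[u,v],.028)[0,:2]; m=(W[...,2]>.024)&(W[...,2]<.033)&(np.hypot(W[...,0]-c[0],W[...,1]-c[1])<.034); cc=cv2.minEnclosingCircle(W[m][:,:2].astype(np.float32)); return np.array(cc[0]),cc[1]
G,r=blob(281,190); print('gear',G,r)
print(edgecirc(P,g,G,.028,.0188,1,span=.004)); 
for a in(60,90,110,40):
  ps=np.deg2rad(a); ty=np.array([np.cos(ps),np.sin(ps)]); tx=np.array([-ty[1],ty[0]])
  for uv in((190,232),(398,222),(367,123),(301,57)):
    o,r=blob(*uv); print(a,o.round(3),round(r,4),'toolx',((o-G)@tx).round(3),'tooly',((o-G)@ty).round(3))
c=G; tab(P,g,W,c,.028); print(tabfine(P,g,c,.028,-120,0)[::6].round())
z=cv2.resize(cv2.cvtColor(im,cv2.COLOR_RGB2BGR)[150:230,230:330],None,fx=7,fy=7,interpolation=cv2.INTER_CUBIC); cv2.imwrite('pics/w21z.png',z)
```

```text
gear [0.55500746 0.32099035] 0.025271691381931305
(array([0.55458121, 0.32088081, 0.01893046]), 56)
60 [0.547 0.199] 0.0253 toolx -0.054 tooly -0.11
60 [0.655 0.421] 0.0259 toolx -0.036 tooly 0.136
60 [0.535 0.439] 0.0254 toolx 0.076 tooly 0.092
60 [0.44  0.408] 0.0255 toolx 0.143 tooly 0.018
90 [0.547 0.199] 0.0253 toolx 0.008 tooly -0.122
90 [0.655 0.421] 0.0259 toolx -0.1 tooly 0.1
90 [0.535 0.439] 0.0254 toolx 0.02 tooly 0.118
90 [0.44  0.408] 0.0255 toolx 0.115 tooly 0.087
110 [0.547 0.199] 0.0253 toolx 0.049 tooly -0.112
110 [0.655 0.421] 0.0259 toolx -0.128 tooly 0.06
110 [0.535 0.439] 0.0254 toolx -0.021 tooly 0.117
110 [0.44  0.408] 0.0255 toolx 0.078 tooly 0.121
40 [0.547 0.199] 0.0253 toolx -0.088 tooly -0.085
40 [0.655 0.421] 0.0259 toolx 0.012 tooly 0.141
40 [0.535 0.439] 0.0254 toolx 0.103 tooly 0.06
40 [0.44  0.408] 0.0255 toolx 0.141 tooly -0.032
-174 135 0 | -162 135 0 | -150 135 0 | -138 131 0 | -126 111 0 | -114 89 0 | -102 72 7 | -90 62 11 | -78 70 20 | -66 102 28 | -54 99 27 | -42 63 20 | -30 53 17 | -18 55 17 | -6 55 16 | 6 55 15 | 18 59 13 | 30 62 11 | 42 70 5 | 54 78 0 | 66 88 0 | 78 100 0 | 90 113 0 | 102 132 0 | 114 134 0 | 126 135 0 | 138 134 0 | 150 134 0 | 162 135 0 | 174 135 0 | 
tab depth-based angle -59.82577656512923 0.9883300121574041 23
tab edges -76.0 -47.0 mid -61.5 width 29.0
[ 97.  90.  85.  79.  74.  64.  58.  69.  90. 100. 102.  97.  82.  61.
  55.  53.  53.  53.  54.  53.]
```

View pics/w21z.png

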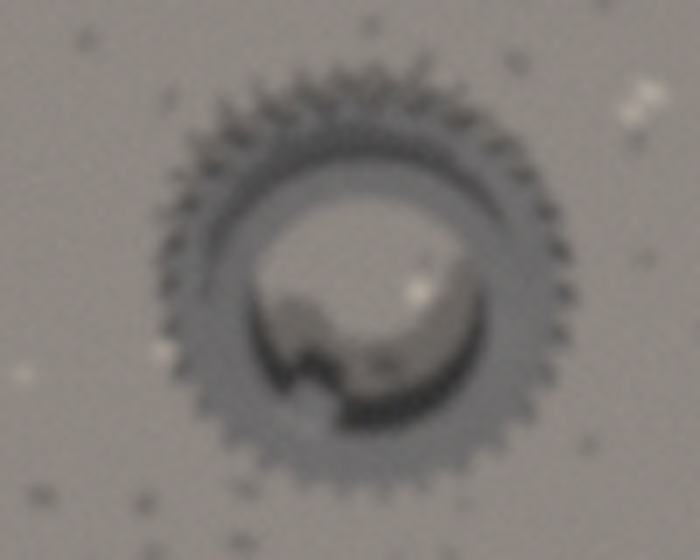

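```bash
python3 -m jog '[0,0,0,-0.015,0.016,-0.2,1,0,0,0,-0.015,0.016,-0.4,1,0,0,0,-0.015,0.016,-0.55,1,0,0,0,-0.015,0.016,-0.63,1,0,0,0,-0.015,0.016,-0.63,1]'; python3 -m jog '[0,0,0,0,0,0,1,0,0,0,0,0,0,1]'
python3 - <<'E'
from h import *
st();im,d,P=grab('wrist','w22'); g=cv2.cvtColor(im,cv2.COLOR_RGB2GRAY).astype(float); W=world(P,d)
c=np.array([.5549,.321]); m=(W[...,2]>.024)&(W[...,2]<.033)&(np.hypot(W[...,0]-c[0],W[...,1]-c[1])<.034); print(cv2.minEnclosingCircle(W[m][:,:2].astype(np.float32)),W[m][:,2].mean())
f,n=edgecirc(P,g,c,.028,.0188,1,span=.004,a0=-60,a1=170); print(f,n);tabfine(P,g,f,.028,-120,0); goto([.5548,.321,.0165],60)
E
```

```text
time_s: 41.4
tcp_pos: [0.5535, 0.3229, 0.0323]
tcp_rot: [-0.001, 0.255, 0.967, -0.001]
ft_force: [0.1, -1.0, 0.2]
grip_width: 1.003
time_s: 41.65
tcp_pos: [0.5546, 0.3246, 0.035]
tcp_rot: [0.001, 0.255, 0.967, 0.001]
ft_force: [-0.2, -0.4, -0.3]
grip_width: 0.998
t 41.65 tcp [0.5546 0.3246 0.035 ] psi 60.51 tilt 0.17 F [-0.23 -0.44 -0.34] w 0.998 q [-0.13  0.78 -0.64  1.7   0.6   0.86  0.02]
((0.5552527904510498, 0.32059258222579956), 0.025433389469981194) 0.027535106109081126
[0.55351328 0.32009259 0.02006408] 56
tab edges -70.0 -40.0 mid -55.0 width 30.0
turn [-0.001  0.001 -0.006] shift [ 0.001 -0.014 -0.073] q7 0.02
```

View pics/w22.png

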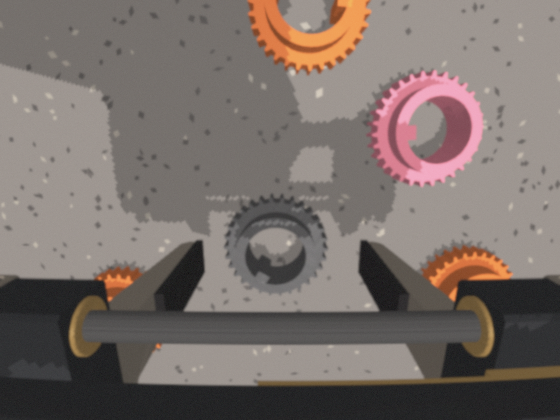

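```bash
python3 -m jog '[0,0,0,0.002,-0.015,-0.035,1,0,0,0,0.002,-0.015,-0.072,1,0,0,0,0.002,-0.015,-0.072,1,0,0,0,0.002,-0.015,-0.072,1,0,0,0,0.002,-0.015,-0.072,1]'
python3 - <<'E'
from h import *
st()
for t in('w21','w22'):
    im,d,P=load(t); g=cv2.cvtColor(im,cv2.COLOR_RGB2GRAY).astype(float); tabfine(P,g,[.5551,.3208],.028,-120,0,r=(.0142,.015,.016,.017));
E
```

```text
time_s: 42.32
tcp_pos: [0.5541, 0.3205, 0.0155]
tcp_rot: [0.0, 0.254, 0.967, 0.0]
ft_force: [0.6, 0.1, 0.0]
grip_width: 1.001
t 42.33 tcp [0.5541 0.3205 0.0155] psi 60.53 tilt 0.03 F [0.63 0.06 0.02] w 1.001 q [-0.14  0.81 -0.63  1.71  0.61  0.83  0.01]
tab edges -76.0 -46.0 mid -61.0 width 30.0
tab edges -76.0 -46.0 mid -61.0 width 30.0
```

```bash
python3 -m jog '[0,0,0,0,0,0,-1,0,0,0,0,0,0,-1,0,0,0,0,0,0,-1,0,0,0,0,0,0,-1,0,0,0,0,0,0,-1]' 45; python3 -m jog '[0,0,0,0,0,0,-1,0,0,0,0,0,0,-1,0,0,0,0,0,0,-1]' 45;python3 - <<'E'
from h import *
st();im,d,P=grab('wrist','w23'); g=cv2.cvtColor(im,cv2.COLOR_RGB2GRAY).astype(float); W=world(P,d)
c=np.array([.5549,.321]); m=(W[...,2]>.024)&(W[...,2]<.033)&(np.hypot(W[...,0]-c[0],W[...,1]-c[1])<.026); q,r=cv2.minEnclosingCircle(W[m][:,:2].astype(np.float32)); print(q,r,W[m][:,2].mean())
tabfine(P,g,q,.028,-120,0,r=(.0142,.015,.016,.017))
tabfine(P,g,[.555,.3206],.028,-120,0,r=(.0142,.015,.016,.017))
E
```

```text
time_s: 42.95
tcp_pos: [0.5541, 0.3202, 0.0153]
tcp_rot: [0.0, 0.254, 0.967, 0.0]
ft_force: [-0.1, 0.6, -0.2]
grip_width: 0.531
time_s: 43.32
tcp_pos: [0.5541, 0.3202, 0.0153]
tcp_rot: [0.0, 0.254, 0.967, 0.0]
ft_force: [0.3, -0.2, 0.1]
grip_width: 0.532
t 43.33 tcp [0.5541 0.3202 0.0153] psi 60.51 tilt 0.01 F [ 0.26 -0.18  0.06] w 0.532 q [-0.14  0.81 -0.63  1.71  0.61  0.83  0.01]
(0.5549848675727844, 0.32095128297805786) 0.025985440239310265 0.027602013260930702
tab edges -77.0 -47.0 mid -62.0 width 30.0
tab edges -77.0 -47.0 mid -62.0 width 30.0
```

View pics/w23.png

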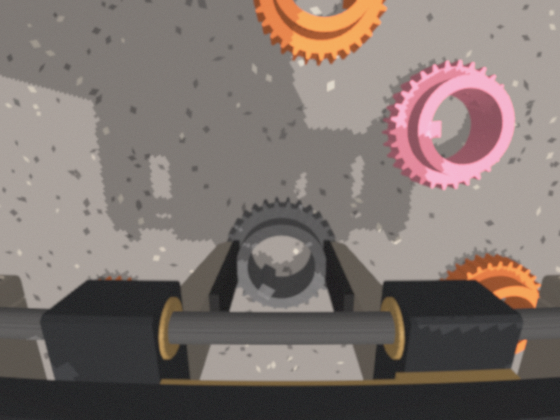

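```bash
python3 -m jog '[0,0,0,0,0,0.15,-1,0,0,0,0,0,0.3,-1,0,0,0,0,0,0.5,-1,0,0,0,0,-0.05,0.6,-1,0,0,-0.05,0,-0.1,0.65,-1]' 45; python3 -m jog '[0,0,-0.1,0.05,-0.2,0,-1,0,0,-0.2,0.1,-0.4,0,-1,0,0,-0.3,0.14,-0.6,0,-1,0,0,-0.4,0.16,-0.8,0,-1,0,0,-0.5,0.18,-0.9,0,-1]' 45;python3 -m jog '[0,0,-0.11,0.05,-0.15,0,-1,0,0,-0.22,0.05,-0.3,0,-1,0,0,-0.33,0.05,-0.45,0,-1,0,0,-0.44,0.05,-0.6,0,-1,0,0,-0.55,0.05,-0.7,0,-1]' 45;  python3 - <<'E'
from h import *
st(); goto([.6167,-.1128,.14],-101.8)
E
```

```text
time_s: 44.0
tcp_pos: [0.5541, 0.2939, 0.1784]
tcp_rot: [0.0, 0.293, 0.956, -0.0]
ft_force: [0.9, 0.5, -2.9]
grip_width: 0.529
time_s: 44.62
tcp_pos: [0.5982, 0.0646, 0.1763]
tcp_rot: [-0.0, 0.64, 0.768, -0.002]
ft_force: [0.3, -0.2, -3.1]
grip_width: 0.528
time_s: 45.25
tcp_pos: [0.6098, -0.1084, 0.1764]
tcp_rot: [-0.0, 0.903, 0.431, -0.002]
ft_force: [0.1, -0.3, -2.6]
grip_width: 0.529
t 45.25 tcp [ 0.6098 -0.1084  0.1764] psi -38.99 tilt 0.18 F [ 0.06 -0.25 -2.59] w 0.529 q [ 0.36  0.48 -0.32  1.7   0.18  0.99 -0.7 ]
turn [-0.    -0.002 -0.698] shift [ 0.028 -0.018 -0.145] q7 -0.7
```

```bash
python3 -m jog '[0,0,-0.11,0.028,-0.018,0,-1,0,0,-0.22,0.028,-0.018,0,-1,0,0,-0.33,0.028,-0.018,0,-1,0,0,-0.44,0.028,-0.018,0,-1,0,0,-0.55,0.028,-0.018,0,-1]' 45;python3 -m jog '[0,0,-0.1,0,0,-0.08,-1,0,0,-0.148,0,0,-0.16,-1,0,0,-0.148,0,0,-0.2,-1,0,0,-0.148,0,0,-0.2,-1]' 45;  python3 - <<'E'
from h import *
st(); goto([.6167,-.1128,.11],-101.8);im,d,P=grab('wrist','w24'); g=cv2.cvtColor(im,cv2.COLOR_RGB2GRAY).astype(float); W=world(P,d)
o=ctrl.get_obs();zt=o['tcp_pos'][2]+.0127
m=(abs(W[...,2]-zt)<.004)&(np.hypot(W[...,0]-.6167,W[...,1]+.1128)<.026); q,r=cv2.minEnclosingCircle(W[m][:,:2].astype(np.float32)); print(q,r)
tabfine(P,g,q,zt,80,190,r=(.0142,.015,.016,.017))
E
```

```text
time_s: 45.88
tcp_pos: [0.617, -0.1103, 0.1764]
tcp_rot: [0.0, 1.0, 0.014, -0.002]
ft_force: [-0.9, 0.2, -2.7]
grip_width: 0.529
time_s: 46.38
tcp_pos: [0.6174, -0.1096, 0.1265]
tcp_rot: [0.0, 0.995, -0.098, -0.001]
ft_force: [0.4, -0.9, -3.1]
grip_width: 0.527
t 46.38 tcp [ 0.6174 -0.1096  0.1265] psi -101.25 tilt 0.16 F [ 0.43 -0.89 -3.06] w 0.527 q [ 0.18  0.53 -0.08  1.73  0.05  0.89 -1.69]
turn [-0.    -0.002 -0.006] shift [-0.003 -0.013 -0.066] q7 -1.69
(0.616728663444519, -0.11281348019838333) 0.02608048915863037
tab edges 127.0 85.0 mid 106.0 width -42.0
```

View pics/w24.png

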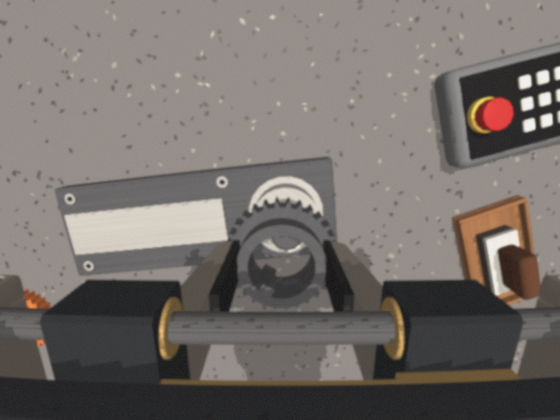

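```bash
python3 -m jog '[0,0,-0.005,-0.003,-0.012,-0.05,-1,0,0,-0.005,-0.003,-0.012,-0.09,-1,0,0,-0.005,-0.003,-0.012,-0.09,-1,0,0,-0.005,-0.003,-0.012,-0.09,-1]' 45;  python3 - <<'E'
from h import *
st(); goto([.6167,-.1128,.095],-101.8);im,d,P=grab('wrist','w25'); g=cv2.cvtColor(im,cv2.COLOR_RGB2GRAY).astype(float)
o=ctrl.get_obs();zt=o['tcp_pos'][2]+.0127; c=o['tcp_pos'][:2]
print(edgecirc(P,g,c,zt,.025,-1,span=.003,thr=.8)); tabfine(P,g,c,zt,100,175,r=(.0142,.015,.016,.017))
print(edgecirc(P,g,[.6156,-.1125],.088,.012,1,span=.004))
z=cv2.resize(cv2.cvtColor(im,cv2.COLOR_RGB2BGR)[190:310,210:350],None,fx=5,fy=5,interpolation=cv2.INTER_CUBIC); cv2.imwrite('pics/w25z.png',z)
E
```

```text
time_s: 46.92
tcp_pos: [0.618, -0.1123, 0.1054]
tcp_rot: [-0.0, 0.995, -0.102, 0.0]
ft_force: [0.3, -0.0, -2.7]
grip_width: 0.527
t 46.92 tcp [ 0.618  -0.1123  0.1054] psi -101.74 tilt 0.01 F [ 0.26 -0.02 -2.74] w 0.527 q [ 0.18  0.56 -0.07  1.74  0.05  0.85 -1.69]
turn [ 0.     0.    -0.001] shift [-0.005 -0.002 -0.042] q7 -1.69
(array([ 0.61524099, -0.11099213,  0.0254497 ]), 93)
tab edges 131.0 148.0 mid 139.5 width 17.0
(array([ 0.61652228, -0.11274427,  0.0113116 ]), 80)
```

View pics/w25z.png

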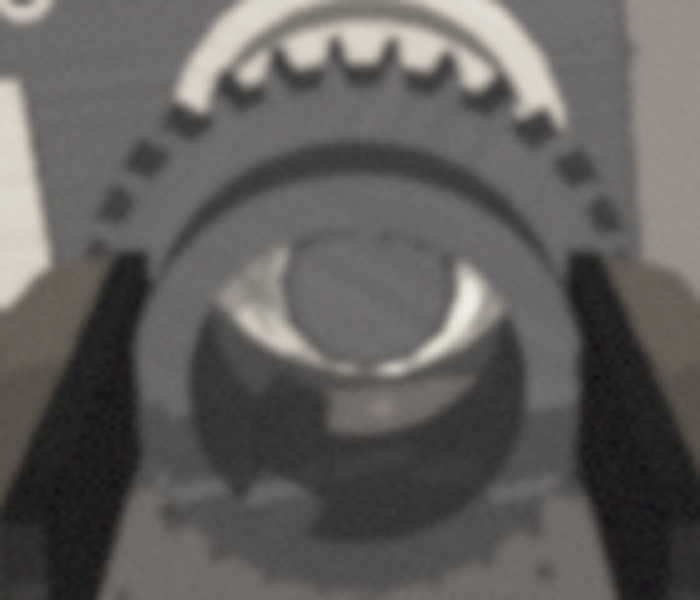

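```bash
python3 -m jog '[0,0,0,-0.005,-0.004,-0.02,-1,0,0,0,-0.005,-0.004,-0.035,-1,0,0,0,-0.005,-0.004,-0.035,-1]' 45|sed -n '2p;4p'; python3 -m jog '[0,0,0,0,0,-0.008,-1,0,0,0,0,0,-0.008,-1]'|sed -n '2p;4p'; python3 -m jog '[0,0,0,0,0,-0.008,-1,0,0,0,0,0,-0.008,-1]'|sed -n '2p;4p';python3 -m jog '[0,0,0,0,0,-0.008,-1,0,0,0,0,0,-0.008,-1]'|sed -n '2p;4p'
```

```text
tcp_pos: [0.6162, -0.1133, 0.0961]
ft_force: [-1.5, -0.7, -2.6]
tcp_pos: [0.6165, -0.1133, 0.0944]
ft_force: [-0.4, 0.8, -2.4]
tcp_pos: [0.6165, -0.1133, 0.0924]
ft_force: [-0.3, -0.4, -1.8]
tcp_pos: [0.6164, -0.1133, 0.0903]
ft_force: [0.9, -0.1, -3.0]
```

```bash
python3 -m jog '[0,0,0,0,0,-0.008,-1,0,0,0,0,0,-0.008,-1]' 45|sed -n '2p;4p'; python3 -m jog '[0,0,0,0,0,-0.008,-1,0,0,0,0,0,-0.008,-1]'|sed -n '2p;4p'; python3 -m jog '[0,0,0,0,0,-0.012,-1,0,0,0,0,0,-0.012,-1]'|sed -n '2p;4p'
```

```text
tcp_pos: [0.6169, -0.1133, 0.0885]
ft_force: [1.1, 0.2, -3.7]
tcp_pos: [0.6169, -0.1134, 0.0866]
ft_force: [1.1, 0.2, -4.1]
tcp_pos: [0.6169, -0.1134, 0.0835]
ft_force: [1.5, 0.6, -4.0]
```

```bash
python3 -m jog '[0,0,0,0.001,0,-0.02,-1,0,0,0,0.001,0,-0.035,-1,0,0,0,0.001,0,-0.035,-1]' 45|sed -n '2p;4p'; python3 -m jog '[0,0,0,0,0,-0.016,-1,0,0,0,0,0,-0.03,-1,0,0,0,0,0,-0.03,-1]'|sed -n '2p;4p'; python3 -m jog '[0,0,0,0,0,-0.004,-1,0,0,0,0,0,-0.004,-1]'|sed -n '2p;4p'
```

```text
tcp_pos: [0.617, -0.1134, 0.0744]
ft_force: [3.0, -0.5, -3.7]
tcp_pos: [0.6171, -0.1134, 0.067]
ft_force: [2.9, -0.6, -5.0]
tcp_pos: [0.617, -0.1134, 0.0664]
ft_force: [3.5, -0.5, -2.1]
```

```bash
python3 -m jog '[0,0,0,0.001,0,-0.003,-1,0,0,0,0.001,0,-0.003,-1]' 45|sed -n '2p;4p'; python3 -m jog '[0,0,0,0,0,-0.002,-1,0,0,0,0,0,-0.002,-1]' 45|sed -n '2p;4p'
```

```text
tcp_pos: [0.617, -0.1133, 0.0655]
ft_force: [1.9, 0.1, -1.2]
tcp_pos: [0.6171, -0.1133, 0.0653]
ft_force: [1.7, -0.5, 1.4]
```

Gear is seated on the stack (contact at the expected height). Release, retreat upward, and check.

```bash
python3 -m jog '[0,0,0,0,0,0,0.6,0,0,0,0,0,0,0.6,0,0,0,0,0,0,0.6,0,0,0,0,0,0,0.6,0,0,0,0,0,0,0.6]'; python3 -m jog '[0,0,0,0,0,0.15,0.6,0,0,0,0,0,0.3,0.6,0,0,0,0,0,0.45,0.6,0,0,0,-0.1,0,0.5,1,0,0,0,-0.24,0,0.5,1]';python3 -m jog '[0,0,0,0,0,0,1,0,0,0,0,0,0,1]'; python3 -c "
from h import *
st(); im,d,P=grab('wrist','w26'); grab('top','t4'); W=world(P,d); g=cv2.cvtColor(im,cv2.COLOR_RGB2GRAY).astype(float); c=np.array([.6160,-.1127]); r=np.hypot(W[...,0]-c[0],W[...,1]-c[1])
m=(r>.0205)&(r<.024); q=W[m&(W[...,2]<.1)]; print(np.percentile(q[:,2],[5,25,50,75,95]))
A=np.c_[q[:,:2]-c,np.ones(len(q))]; print(np.linalg.lstsq(A,q[:,2],rcond=None)[0], m.sum())
z=cv2.resize(cv2.cvtColor(im,cv2.COLOR_RGB2BGR)[90:190,210:350],None,fx=5.5,fy=5.5,interpolation=cv2.INTER_CUBIC); cv2.imwrite('pics/w26z.png',z)
"
```

```text
time_s: 50.98
tcp_pos: [0.617, -0.1133, 0.065]
tcp_rot: [0.0, 0.995, -0.102, -0.0]
ft_force: [0.5, -0.1, -1.2]
grip_width: 0.8
time_s: 51.6
tcp_pos: [0.5577, -0.1133, 0.1915]
tcp_rot: [0.0, 0.995, -0.102, 0.002]
ft_force: [-0.2, -0.5, -0.6]
grip_width: 0.988
time_s: 51.85
tcp_pos: [0.5578, -0.1133, 0.1903]
tcp_rot: [-0.0, 0.995, -0.102, 0.001]
ft_force: [0.8, -0.1, 1.0]
grip_width: 1.0
t 51.85 tcp [ 0.5578 -0.1133  0.1903] psi -101.75 tilt 0.06 F [ 0.75 -0.12  1.01] w 1.0 q [ 0.21  0.36 -0.08  1.82  0.04  0.95 -1.67]
[0.07660496 0.07735269 0.07778278 0.07828429 0.07894334]
[0.00257895 0.00365991 0.0777904 ] 602
```

View pics/w26z.png

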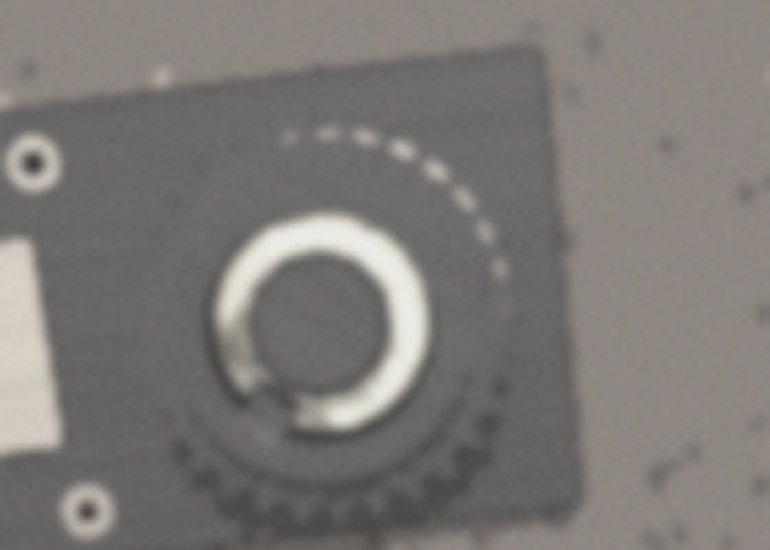

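View pics/t4.png

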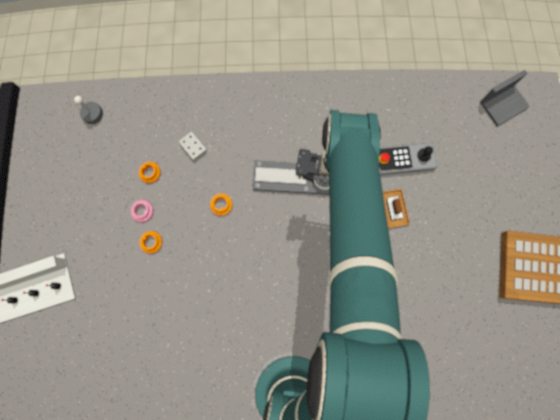

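View pics/w26.png

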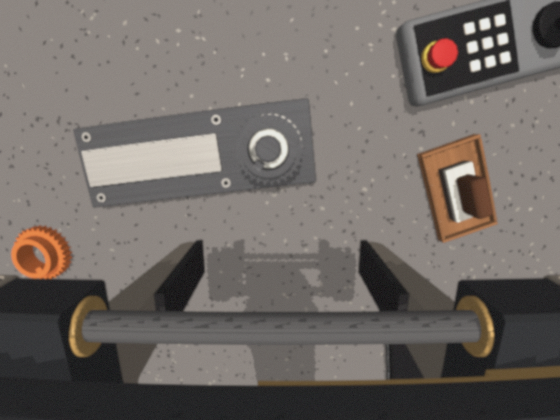

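The gear top reads 77.8 mm against 78 mm expected. Its tab shows in the keyway, the stone is flat in its tray, and no spacer is left on the granite. Handing in.

```bash
python3 -c "
from plant import ctrl
print(ctrl.finish_job())"
```

```text
the job is handed in; nothing more can be done
None
```

The fixture is set up, and I handed the job in after about 52 s of robot time; no verdict came back.

- **Stone:** I rubbed it along the strip in one pass from the plain end to the mandrel end. The contact force came to about 8–9 N (4.8–6.2 N read at the wrist plus the stone's own weight). The stone went back flat in the middle of its tray.
- **Spacers:** Only two were there, and no picture showed a third. Both went onto the mandrel with their tabs in the keyway. After release the tops measured 37.8 mm and 49.8 mm above the granite, against 38 and 50 expected, and level.
- **Gear:** It went on last, boss up. Its top measured 77.8 mm, against 78 expected, and level. The tab is visible in the keyway.
- **Disagreements:** The cameras and the contact forces put the mandrel axis up to about 1 mm apart. The first spacer and the gear therefore rubbed sideways with up to about 5 N on the way down, but all parts still went fully down. Some circle and tab fits on the held gear just before fitting were unreliable, so I used the angle measured at the grasp. I did not measure tab angles again after release.
- **Last look:** The gripper was clear of everything and the bystanders looked unmoved.

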